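Set up a shaft runout check on the granite plate

TASK

Set the shaft up for a runout check: stand the two small matched V-blocks (not the taller one, which stays where it is) on the granite plate with their notches in line along the plate's long side, and lay the shaft in both so that its collar hangs between them and each journal rests on its own block over the block's full thickness. Then stand the dial indicator on the plate behind the shaft, its arm pointing forward, so that its plunger rests on the top of the collar, near the middle, and is pushed up a little. Let everything stand by itself at the end.

Things in the scene. Friction and masses are not known exactly. Their poses are not given: they have to be found in the camera images.
- plate_top (a point): dark granite surface plate, fixed, 200 mm (own x) x 250 mm (own y) x 45 mm high; this point is the centre of its top face, 45 mm above the bench. Own x points to its rear, roughly away from the robot; own y runs along its long side. Empty at the start.
- vblock_a_c (a point): one of two matched small steel V-blocks, loose, 46 (own x) x 28 (own y) x 38 mm high, 0.26 kg; point at its centre, 19 mm above its underside. The 90-degree V in its top runs along own y, mid-width, 36 mm wide at the top; a 20 mm journal lying in it has its axis 34 mm above the underside. The sides at own x = +-23 mm are plain, to be gripped. Blocks a and b are interchangeable.
- vblock_b_c (a point): the other small V-block, the same in every way as vblock_a; point at its centre, 19 mm above its underside
- vblock_tall_c (a point): a third, taller V-block, 60 (own x) x 34 (own y) x 58 mm high, loose, 0.6 kg; point at its centre, 29 mm above its underside. Not needed for this job.
- shaft_c (a point): loose turned steel shaft, 0.5 kg, axis along own y; point on the axis at the middle of the collar, within 3 mm of the centre of mass. Collar 36 mm diameter, 30 mm long (own y +-15 mm), to be gripped across; either side a plain journal 20 mm diameter, 60 mm long (own y 15 to 75 and -15 to -75 mm); a threaded stub 12 mm diameter, 16 mm long, at the -y end. Starts level in the cradle.
- cradle: fixed wooden cradle that holds the shaft at the start, its axis along the cradle's own y, 40 mm above the bench; origin at the centre of its underside. Two notched uprights, 50 (own x) x 14 (own y) x 44 mm high, at own y = +-48 mm, carry the journals; between them a base 46 mm wide and 12 mm high, so the collar is free on both sides.
- post_grip (a point): dial indicator on its stand, loose, one piece, 0.75 kg; point on the axis of its upright 14 mm post, 155 mm above the underside, to be gripped (post top at 175 mm). Grey block base 45 mm high, own x -27 to +35, own y +-25 mm. At 100 mm height an arm points along own -x to a 45 mm dial (top at 128 mm high) with a vertical plunger under it, 75 mm from the post's axis (own x = -75 mm, y = 0).
- plunger (a joint): travel of the indicator's spring plunger, m: 0 hanging free, grows as it is pushed up, stop at 0.010; soft spring, under 1 N. Its 6 mm ball tip hangs 49 mm above the base's underside. The collar's top, with the shaft in the small V-blocks, is 52 mm above the surface they stand on, so it pushes the plunger up 3 mm when the stand is set on the same surface.

How it is judged:
On the way, in this order (a step that is already met when the one before it is completed fails the run):
1. both small V-blocks stand on the plate with their notches in line (z of vblock_a_c in the frame of plate_top between 0.015 and 0.023 m and angle between each of vblock_a_c, vblock_b_c's own z axis and vertical below 0.06 rad and x of vblock_a_c in the frame of plate_top between -0.085 and 0.085 m and y of vblock_a_c in the frame of plate_top between -0.116 and 0.116 m and z of vblock_b_c in the frame of plate_top between 0.015 and 0.023 m and x of vblock_b_c in the frame of plate_top between -0.085 and 0.085 m and y of vblock_b_c in the frame of plate_top between -0.116 and 0.116 m and angle between the y axis of vblock_a_c and the y axis of vblock_b_c, either way round below 0.12 rad and angle between the y axis of vblock_a_c and the y axis of plate_top, either way round below 0.2 rad), for 0.2 s.
2. the shaft lies in both V-blocks, collar between them (all of step 1 and z of shaft_c in the frame of plate_top between 0.031 and 0.0365 m and angle between shaft_c's own y axis and vertical between 1.535 and 1.607 rad and ((y of vblock_a_c in the frame of shaft_c between 0.027 and 0.063 m and y of vblock_b_c in the frame of shaft_c between -0.063 and -0.027 m) or (y of vblock_b_c in the frame of shaft_c between 0.027 and 0.063 m and y of vblock_a_c in the frame of shaft_c between -0.063 and -0.027 m))), for 0.2 s.
3. the indicator stands behind the shaft with its plunger on the collar (z of shaft_c in the frame of plate_top between 0.031 and 0.0365 m and angle between shaft_c's own y axis and vertical between 1.535 and 1.607 rad and ((y of vblock_a_c in the frame of shaft_c between 0.027 and 0.063 m and y of vblock_b_c in the frame of shaft_c between -0.063 and -0.027 m) or (y of vblock_b_c in the frame of shaft_c between 0.027 and 0.063 m and y of vblock_a_c in the frame of shaft_c between -0.063 and -0.027 m)) and z of post_grip in the frame of plate_top between 0.152 and 0.158 m and angle between post_grip's own z axis and vertical below 0.04 rad and x of post_grip in the frame of plate_top above -0.03 m and x of shaft_c in the frame of plate_top below 0.03 m and angle between the x axis of post_grip and the x axis of plate_top, either way round below 0.3 rad and x of shaft_c in the frame of post_grip between -0.084 and -0.066 m and y of shaft_c in the frame of post_grip between -0.012 and 0.012 m and value of joint plunger between 0.001 and 0.006 m), for 0.2 s.
At the end, for the whole second after the job is handed in: small V-blocks upright on the plate, notches in line (0.12 rad) along its long side (0.2); shaft level in both, a block centre 27-63 mm either side of collar centre; indicator on the plate behind, arm forward, plunger within 9 mm of crest and 12 mm of mid-collar, up 1-6 mm; all at rest (all of step 1 and all of step 3 and linear speed of each of vblock_a, vblock_b, shaft, indicator below 0.01 m/s); the robot touches nothing.
It fails at once if the tall V-block is pushed or moved by more than 20 mm (distance of vblock_tall_c from where it was at the start of the episode above 0.02 m).
It also fails if it takes over 104 s, if anything falls off the work surface, if the arm or the gripper's body presses on something with over 40 N, if the wrist force passes 120 N, or if a joint passes its speed limit or range.

ROBOT

A 6-joint arm with a two-finger parallel gripper is mounted at the origin on a cart in front of the work surface, level with it; the furniture and walls round the work are solid. World frame = base frame: x ahead of the robot, y to its left, z up, the work surface at z = 0. Lengths are in m, angles in rad, forces in N, time in s.
With the tool pointing down it reaches from about 0.3 to 0.775 m from the base axis. Payload 14.6 kg.
Tool frame: the origin (TCP) lies between the finger pads; the fingertips stand 8 mm ahead of it and the grasp point (between the pads) lies 11 mm behind it; x points along the fingers, y is the direction in which the jaws open and shut, and the axes are right-handed (so a half turn about x gives the same grasp; the last joint's range is limited). The gripper opens to 94 mm and grips with 3 to 60 N. Pads are 16 mm wide; open, the fingers measure 119 mm over their backs; the gripper's body (75 mm by 177 mm) begins 78 mm behind the grasp point.
Start: joints at [-1.247, 0.3, 1.521, -0, 1.321, -0.067], TCP at [0.21, -0.509, 0.188] pointing down, gripper open.
Joint ranges: [-3.03, 3.03], [-0.79, 2.21], [0.23, 2.52], [-1.04, 4.18], [0, 3.07], [-2.55, 2.55]. Speed limits (rad/s): [2.22, 2.22, 2.57, 3.14, 3.14, 3.14].

INTERFACE

Orientations are given as [roll, pitch, yaw] about the fixed x, y, z axes, in that order (R = Rz(yaw) Ry(pitch) Rx(roll)).
In Python, from station import ctrl gives the robot as it stands.
- The arm moves only by the shell command python3 -m creep 'ROWS' [FORCE]. ROWS is a JSON object of lists of equal length, an entry for each row: "hand": the closure, from -1 (fully open) to 1 (shut); "slide": the shift along the tool's x, y, z in m, a list of three; "spin": the turn about the tool's x in degrees. A call has 1 to 12 rows; each row is the pose to reach, as a shift and turn from the pose commanded when the call began, along the tool's axes at that moment; what a row does not reach only later rows make up. A row lasts 1/12 s, in which the tool goes at most 41.7 mm and 7.16 degrees, less where a joint would pass 70% of its speed; a pose out of reach is approached as far as the arm can. A call with a gripper value outside its range is refused whole. The fingers move at their own pace and stop on an object; FORCE is the grip in N (left out, the last holds). Time passes only in rows, so rows that repeat a pose let the fingers close. It gives the time, the measured TCP pose, the force and the opening at its end, in the units of the state.
- ctrl.get_obs(): the state, without advancing time (a new reading comes with each control period).
- ctrl.camera(name): name is "side" or "top" or "wrist"; returns the picture (384x512x3 uint8, red, green, blue); there is no depth.
- ctrl.calibration(name): a dict with "K" (3x3 intrinsics, pixels), "R" (3x3) and "t" (3): a world point X has camera coordinates R X + t. Camera axes: x right, y down, z forward; pixel columns grow to the right and rows downward; lengths in m; the calibration is good to about 2 mm. A picture is of the moment at which its call begins: read the wrist's pose just before it. calibration takes no time and is no camera call; for the wrist camera it gives the pose at the moment of the call.
- ctrl.hand_in(): hands the job in, once; it reports no verdict.
The state is a dict: "time_s": time; "qpos": joint angles; "joint_vel": joint speeds; "tau": joint torques, N m; "ee_pos": TCP position; "eef_rot": TCP orientation; "force": force on the tool from outside, world axes, zero at the start; "moment": the same for the moment, N m; "grip_width": finger opening in m.
Only numpy, scipy, OpenCV 4.12 (cv2) and the standard library are available. Lean on these libraries where they do the work, as an engineer would, in place of code of your own. Each camera call takes 0.05 s, during which the arm holds its last target.

## Working session

There is one attempt and no reset: what is moved stays moved. The work goes in short steps, Python scripts to look and compute and a shell command to move; the robot and the scene stay as the last step left them, time stands still between calls to the robot, and variables do not carry over. Pictures are saved under pics/ and viewed, and the job is handed in when it is done.

```bash
ls; mkdir -p pics; python3 - <<'E'
from station import ctrl
import cv2
o=ctrl.get_obs(); print({k:(v if not hasattr(v,'round') else v) for k,v in o.items()})
for n in ("side","top","wrist"):
    im=ctrl.camera(n); cv2.imwrite(f"pics/{n}0.png",im[:,:,::-1])
    c=ctrl.calibration(n); print(n,c)
E
```

```text
pics
{'time_s': 0.0, 'qpos': array([-1.24656986e+00,  3.00462246e-01,  1.52155937e+00,  1.11081550e-05,
        1.32068680e+00, -6.66024617e-02]), 'joint_vel': array([-0.00096022, -0.00027718, -0.00066515, -0.00033751,  0.00155585,
       -0.00041703]), 'tau': array([ 2.21761104e-03, -5.31803942e+01, -3.52738953e+01,  7.09916395e-02,
        2.44218728e-02, -1.34233792e-04]), 'ee_pos': array([ 0.20943799, -0.50827058,  0.18720038]), 'eef_rot': array([-1.64704156,  1.5696805 ,  1.88537726]), 'force': array([-0.23773569, -0.1488424 ,  0.09542339]), 'moment': array([-0.00466543, -0.03598264, -0.00713331]), 'grip_width': 0.09399520465647276}
side {'K': array([[401.29524878,   0.        , 251.60715032],
       [  0.        , 401.29524878, 192.37051596],
       [  0.        ,   0.        ,   1.        ]]), 'R': array([[ 9.99989173e-01,  1.24558708e-04, -4.65176367e-03],
       [-3.80387080e-03, -5.53936402e-01, -8.32550294e-01],
       [-2.68048262e-03,  8.32558975e-01, -5.53929931e-01]]), 't': array([-0.52414065,  0.08510869,  1.43074615])}
top {'K': array([[418.04157055,   0.        , 250.9682136 ],
       [  0.        , 418.04157055, 194.49886185],
       [  0.        ,   0.        ,   1.        ]]), 'R': array([[ 0.00214048, -0.99998932,  0.00409638],
       [-0.99595832, -0.00249964, -0.08978187],
       [ 0.08979115, -0.00388764, -0.99595303]]), 't': array([-0.03315215,  0.54984667,  1.54235422])}
wrist {'K': array([[338.90011531,   0.        , 251.42817044],
       [  0.        , 338.90011531, 189.88999122],
       [  0.        ,   0.        ,   1.        ]]), 'R': array([[ 0.38038747, -0.92482613, -0.00141266],
       [-0.88889841, -0.36603091,  0.27546505],
       [-0.25527436, -0.10352774, -0.96131005]]), 't': array([-0.54931222, -0.02815758,  0.39023274])}
```

View pics/side0.png

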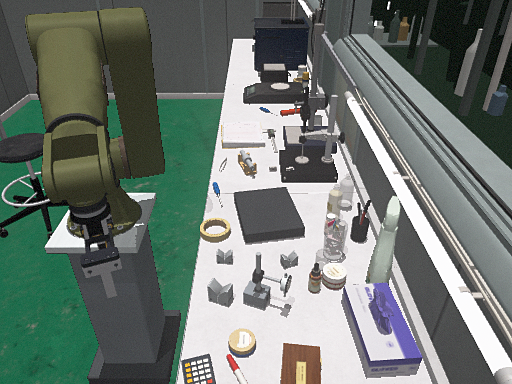

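View pics/top0.png

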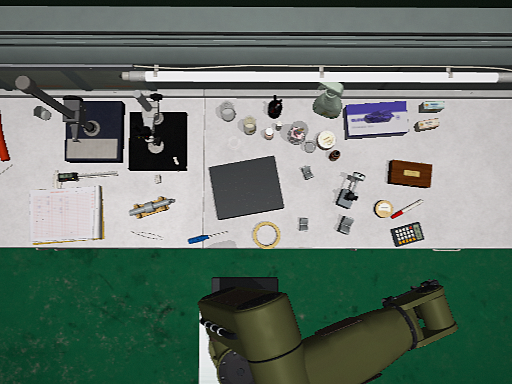

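View pics/wrist0.png

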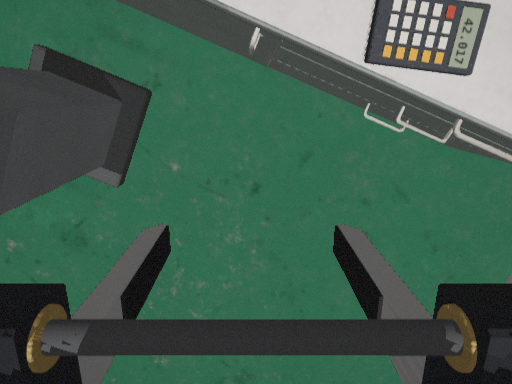

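The side and top views show the plate (top view about (247,187)), the shaft in its cradle (152,207), the small blocks at (303,224) and (307,172), the tall block at (345,225) and the indicator at (349,190). I'll enlarge these areas.

```bash
cat > h.py <<'E'
from station import ctrl
import cv2,numpy as np
def cal(n): 
    c=ctrl.calibration(n); return c['K'],c['R'],c['t']
def ray(n,u,v,z,c=None):
    K,R,t=c or cal(n); d=R.T@np.linalg.inv(K)@[u,v,1.]; o=-R.T@t
    return o+d*(z-o[2])/d[2]
def proj(n,X,c=None):
    K,R,t=c or cal(n); p=K@(R@np.asarray(X,float)+t); return p[:2]/p[2]
def crop(im,x0,y0,w,h,s,f):
    cv2.imwrite(f,cv2.resize(im[y0:y0+h,x0:x0+w,::-1],None,fx=s,fy=s,interpolation=cv2.INTER_CUBIC))
E
python3 - <<'E'
from h import *
t=cv2.imread('pics/top0.png')[:,:,::-1];s=cv2.imread('pics/side0.png')[:,:,::-1]
crop(t,285,155,90,90,6.6,'pics/t1.png'[:0]+'pics/t1.png')
crop(t,110,145,180,90,4.4,'pics/t2.png')
crop(s,195,145,110,170,3.5,'pics/s1.png')
E
```

```text
(no output)
```

View pics/t1.png

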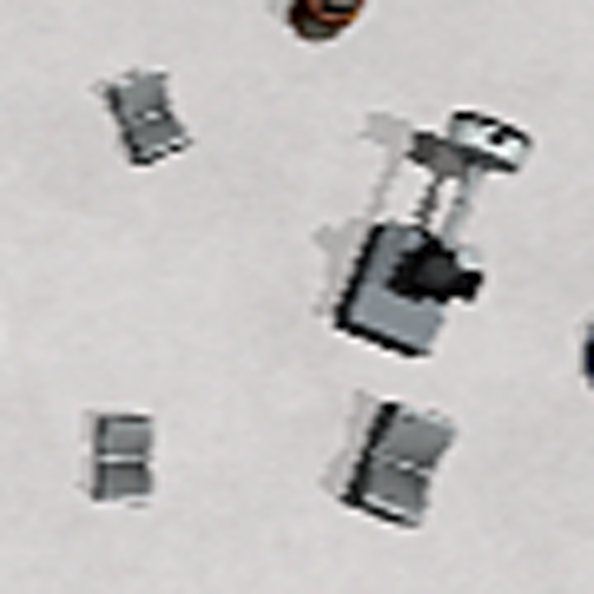

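View pics/t2.png

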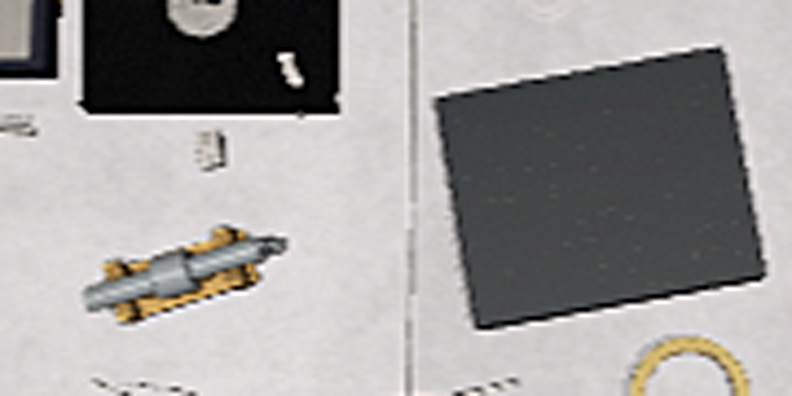

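View pics/s1.png

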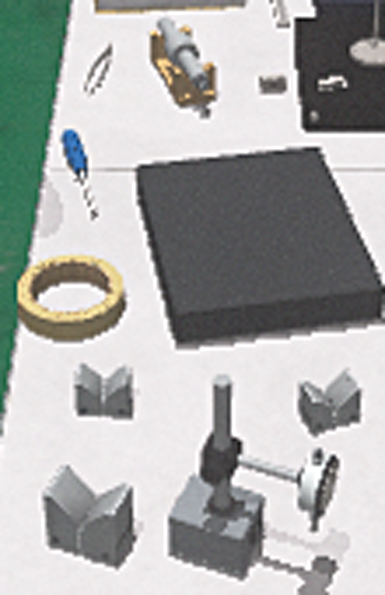

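```bash
python3 - <<'E'
from h import *
t=cv2.imread('pics/top0.png')
for nm,u,v,z in [('sb1',303.6,224.2,.03),('sb2',307.4,172.7,.03),('tall',345.6,225.2,.045),('base',345.5,198.5,.045),('post',354.6,197.5,.175),('dial',359.4,176.,.11),('collar',149.8,207.5,.058),('shR',172,200.5,.05),('shL',131,212.5,.05)]:
    print(nm,ray('top',u,v,z).round(3))
g=t.max(2); m=((g<85)&(g>40)).astype(np.uint8); m[:,:205]=0;m[:,295:]=0;m[:150]=0;m[225:]=0
m=cv2.morphologyEx(m,cv2.MORPH_OPEN,np.ones((3,3)))
cs,_=cv2.findContours(m,cv2.RETR_EXTERNAL,cv2.CHAIN_APPROX_NONE);c=max(cs,key=cv2.contourArea)
r=cv2.minAreaRect(c);print(r)
P=np.array([ray('top',u,v,.045) for u,v in cv2.boxPoints(r)]);print(P.round(4),P.mean(0),np.linalg.norm(np.diff(P,axis=0),axis=1))
E
```

```text
sb1 [ 0.439 -0.228  0.03 ]
sb2 [ 0.632 -0.244  0.03 ]
tall [ 0.436 -0.38   0.045]
base [ 0.534 -0.382  0.045]
post [ 0.527 -0.383  0.175]
dial [ 0.609 -0.418  0.11 ]
collar [0.498 0.338 0.058]
shR [0.525 0.259 0.05 ]
shL [0.48  0.408 0.05 ]
((245.6845703125, 186.8792266845703), (52.946598052978516, 66.38599395751953), 79.99201965332031)
[[ 0.652   0.1268  0.045 ]
 [ 0.6962 -0.1166  0.045 ]
 [ 0.5014 -0.15    0.045 ]
 [ 0.4583  0.0908  0.045 ]] [ 0.57698304 -0.01224483  0.045     ] [0.24742497 0.1976618  0.24467547]
```

```bash
cat >> h.py <<'E'
from scipy.spatial.transform import Rotation as Ro
def tool():
    o=ctrl.get_obs(); return np.array(o['ee_pos']),Ro.from_euler('xyz',o['eef_rot']).as_matrix(),o
def go(p,ydir=None):
    """print slide (mm in tool axes) to world point p, spin deg so jaw axis at world angle ydir (mod 180)"""
    e,R,o=tool(); s=R.T@(np.array(p)-e)
    a=np.degrees(np.arctan2(R[1,1],R[0,1]))
    sp=None
    if ydir is not None:
        d=(ydir-a+90)%180-90; sp=-d
    print('slide',s.round(4),'spin',sp,'yaw',a.round(2),'q6',o['qpos'][5].round(3),'tcp',e.round(4),'f',np.round(o['force'],1),'w',round(o['grip_width'],4),'t',o['time_s'])
E
python3 - <<'E'
from h import *
e,R,o=tool();print(R.round(3))
K,Rc,t=cal('wrist');C=-Rc.T@t;print(C.round(3),(R.T@(C-e)).round(3)); print((R.T@Rc.T).round(3))
go((.5,-.24,.25),90)
E
```

```text
[[-0.     0.381 -0.925]
 [ 0.001 -0.925 -0.381]
 [-1.    -0.001 -0.   ]]
[ 0.284 -0.478  0.382] [-0.195 -0.    -0.08 ]
[[ 0.001 -0.276  0.961]
 [ 1.    -0.    -0.001]
 [ 0.001  0.961  0.276]]
slide [-0.0625 -0.1375 -0.3709] spin 22.391231591029168 yaw -67.61 q6 -0.067 tcp [ 0.2094 -0.5083  0.1873] f [-0.   0.6 -0.6] w 0.0939 t 0.15
```

```bash
python3 -m creep '{"hand":[-1,-1,-1,-1,-1,-1,-1,-1,-1,-1,-1,-1],"slide":[[-0.04,-0.005,-0.02],[-0.063,-0.012,-0.05],[-0.063,-0.02,-0.085],[-0.063,-0.027,-0.12],[-0.063,-0.034,-0.16],[-0.063,-0.041,-0.2],[-0.063,-0.048,-0.24],[-0.063,-0.055,-0.28],[-0.063,-0.062,-0.315],[-0.063,-0.068,-0.35],[-0.063,-0.07,-0.376],[-0.063,-0.07,-0.376]],"spin":[0,3,6,9,12,15,18,20,22.4,22.4,22.4,22.4]}'; python3 - <<'E'
from h import *
go((.5,-.24,.25),90)
im=ctrl.camera('wrist'); cv2.imwrite('pics/w1.png',im[:,:,::-1]); go((.5,-.24,.25),90)
c=cal('wrist'); np.savez('pics/w1.npz',K=c[0],R=c[1],t=c[2])
E
```

```text
time_s: 1.15
ee_pos: [0.5335, -0.2977, 0.2498]
eef_rot: [-1.092, 1.57, 2.053]
force: [-0.3, 1.0, -0.5]
grip_width: 0.0938
slide [-0.0002 -0.0578  0.0333] spin 0.21174452967710522 yaw -89.79 q6 0.998 tcp [ 0.5335 -0.2977  0.2498] f [-0.3  1.  -0.5] w 0.0938 t 1.15
slide [-0.0001 -0.0591  0.0317] spin 0.15924433784965686 yaw -89.84 q6 0.996 tcp [ 0.5318 -0.2991  0.2498] f [-0.5 -1.   0.2] w 0.0942 t 1.2
```

View pics/w1.png

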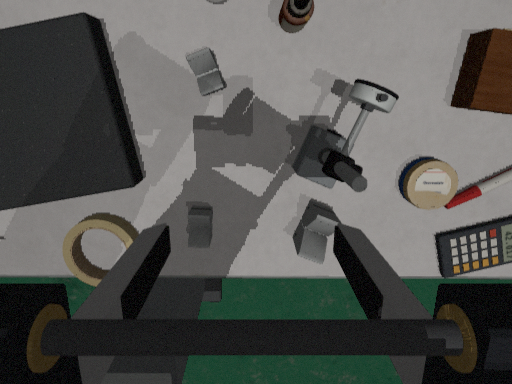

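The wrist view shows sb2 at (206,72), sb1 at (200,226), the tall block at (317,232), and the indicator with its post top at (355,183) and dial at (374,97). I'll zoom in for corners.

```bash
python3 - <<'E'
from h import *
w=cv2.imread('pics/w1.png')[:,:,::-1]
w=np.clip(w.astype(float)*1.5,0,255).astype(np.uint8)
crop(w,180,40,60,60,10,'pics/w1a.png');crop(w,175,195,60,60,10,'pics/w1b.png');crop(w,285,70,120,120,5,'pics/w1c.png')
E
```

```text
(no output)
```

View pics/w1a.png

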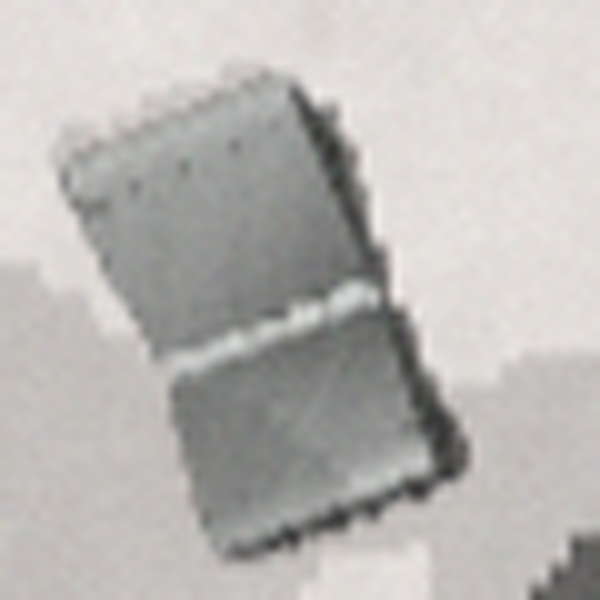

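View pics/w1b.png

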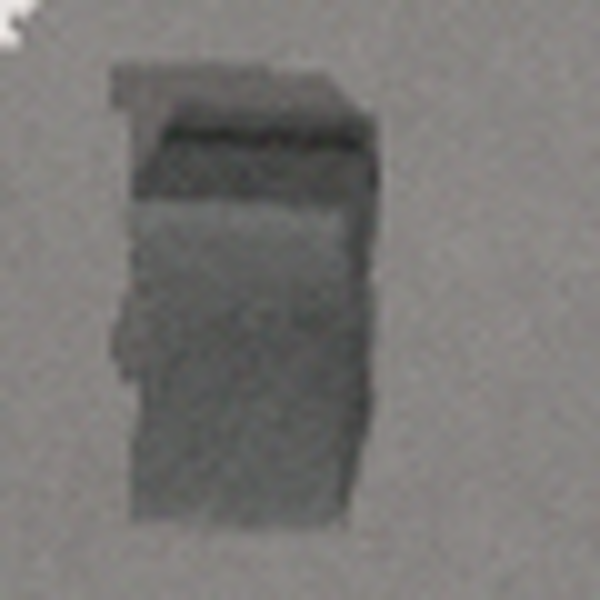

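View pics/w1c.png

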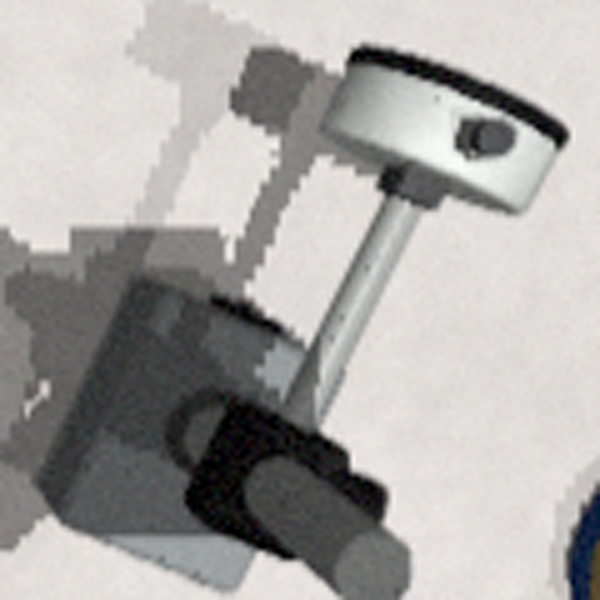

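```bash
python3 - <<'E'
from h import *
d=np.load('pics/w1.npz');c=(d['K'],d['R'],d['t'])
def f(p,o,s): return (np.array(p)+.5)/s-.5+np.array(o)
def q(p,o,s,z): return ray('wrist',*f(p,o,s),z,c)
for nm,pts,o in [('sb2',[(62,170),(292,85),(435,470),(215,550)],(180,40)),('sb1',[(135,205),(360,203),(345,522),(132,520)],(175,195))]:
    P=np.array([q(p,o,10,.038) for p in pts]);print(nm,P.mean(0).round(4),np.linalg.norm(np.diff(np.vstack([P,P[:1]]),axis=0),axis=1).round(4))
    x=(P[0]+P[1]-P[2]-P[3]);print('own x dir',np.degrees(np.arctan2(x[1],x[0])).round(1)); y=P[0]-P[1]+P[3]-P[2];print('y dir',np.degrees(np.arctan2(y[1],y[0])).round(1))
V=[q(p,(180,40),10,.02) for p in [(165,365),(375,290)]];print('V',np.mean(V,0),np.subtract(*V))
o=(285,70)
post=q((378,565),o,5,.175);print('post',post)
a=q((315,410),o,5,.1);b=q((405,205),o,5,.1);print('arm',a,b,np.degrees(np.arctan2(*(b-a)[1::-1])))
print('postring',q((225,430),o,5,.045))
e=[q((355,55),o,5,.115),q((568,135),o,5,.115)];print(e,np.degrees(np.arctan2(*(e[1]-e[0])[1::-1])))
e=[q((45,490),o,5,.045),q((135,285),o,5,.045)];print(e,np.degrees(np.arctan2(*(e[1]-e[0])[1::-1])))
go((.52,-.26,.25),90)
E
```

```text
sb2 [ 0.6345 -0.2456  0.038 ] [0.0276 0.0437 0.0271 0.0438]
own x dir 20.5
y dir 109.0
sb1 [ 0.4396 -0.2309  0.038 ] [0.0287 0.0446 0.0279 0.044 ]
own x dir -3.8
y dir 90.1
V [ 0.63478727 -0.24529668  0.02      ] [-0.00846436  0.02518114  0.        ]
post [ 0.54097858 -0.38828261  0.175     ]
arm [ 0.55398345 -0.39726726  0.1       ] [ 0.5949584  -0.41179412  0.1       ] -19.520956780870844
postring [ 0.53985021 -0.39191252  0.045     ]
[array([ 0.62275057, -0.39504311,  0.115     ]), array([ 0.60856229, -0.43620188,  0.115     ])] -109.02013353090854
[array([ 0.52514448, -0.34954882,  0.045     ]), array([ 0.57392692, -0.36871271,  0.045     ])] -21.447080763492647
slide [-0.0002 -0.0391  0.0117] spin 0.15924433784965686 yaw -89.84 q6 0.996 tcp [ 0.5318 -0.2991  0.2498] f [-0.5 -1.   0.2] w 0.0942 t 1.2
```

```bash
python3 - <<'E'
from h import *
t=cv2.imread('pics/top0.png')[:,:,::-1];s=cv2.imread('pics/side0.png')[:,:,::-1]
a=cv2.resize(t[90:190,260:360],None,fx=4,fy=4,interpolation=cv2.INTER_CUBIC);b=cv2.resize(s[180:300,270:370][:100],None,fx=4,fy=4,interpolation=cv2.INTER_CUBIC)
cv2.imwrite('pics/g.png',np.hstack([a,b])[:,:,::-1])
d=np.load('pics/w1.npz');c=(d['K'],d['R'],d['t'])
print(ray('wrist',217,2,0,c),ray('wrist',297,22,0,c))
E
```

```text
[ 0.71419101 -0.25780727  0.        ] [ 0.69294663 -0.35280979  0.        ]
```

View pics/g.png

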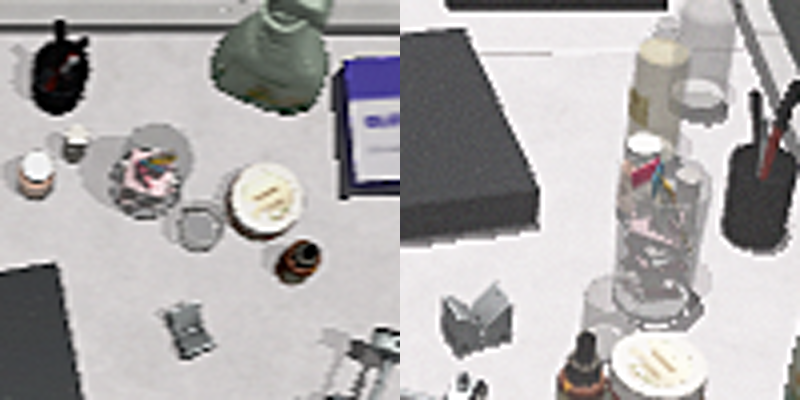

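Sizes agree: sb2 is at (0.6345,-0.2455) with own x at about 19.7°, and sb1 is at (0.4396,-0.231) at about -2°. The glass beside sb2 is low enough to clear. I'll go to sb2 first.

```bash
python3 -m creep '{"hand":[-1,-1,-1,-1,-1,-1,-1,-1,-1,-1,-1,-1],"slide":[[0.01,-0.01,-0.02],[0.02,-0.02,-0.04],[0.03,-0.03,-0.06],[0.04,-0.04,-0.08],[0.05,-0.0535,-0.1025],[0.05,-0.0535,-0.1025],[0.05,-0.0535,-0.1025],[0.05,-0.0535,-0.1025],[0.05,-0.0535,-0.1025],[0.05,-0.0535,-0.1025],[0.05,-0.0535,-0.1025],[0.05,-0.0535,-0.1025]],"spin":[-7,-14,-21,-28,-35,-42,-49,-56,-63,-70,-77,-84]}'; python3 -c "
from h import *
go((.6345,-.2455,.1),19.7)"
```

```text
time_s: 2.2
ee_pos: [0.6321, -0.2482, 0.2007]
eef_rot: [-1.46, 1.57, -3.131]
force: [0.4, 0.4, 0.7]
grip_width: 0.0939
slide [ 0.1007  0.0021 -0.0029] spin -25.426057581905397 yaw -5.73 q6 -0.328 tcp [ 0.6321 -0.2482  0.2007] f [0.4 0.4 0.7] w 0.0939 t 2.2
```

```bash
python3 -m creep '{"hand":[-1,-1,-1,-1,-1,-1],"slide":[[0.025,0,0],[0.05,0,0],[0.075,0,0],[0.1,0,0],[0.1,0,0],[0.1,0,0]],"spin":[-7,-14,-21,-25.5,-25.5,-25.5]}'; python3 - <<'E'
from h import *
go((.6345,-.2455,.013),19.7)
im=ctrl.camera('wrist'); go((.6345,-.2455,.013),19.7); cv2.imwrite('pics/w2.png',im[:,:,::-1])
c=cal('wrist'); np.savez('pics/w2.npz',K=c[0],R=c[1],t=c[2])
E
```

```text
time_s: 2.7
ee_pos: [0.6321, -0.2477, 0.1004]
eef_rot: [-2.297, 1.569, 2.752]
force: [-0.1, 0.5, 1.2]
grip_width: 0.094
slide [ 0.0874  0.0032 -0.0012] spin -0.4190244706199877 yaw 19.28 q6 -0.764 tcp [ 0.6321 -0.2477  0.1004] f [-0.1  0.5  1.2] w 0.094 t 2.7
slide [ 0.0891  0.0022 -0.0018] spin -0.4287537132984198 yaw 19.27 q6 -0.763 tcp [ 0.633  -0.2479  0.1021] f [-0.8 -0.3  1.4] w 0.0942 t 2.75
```

View pics/w2.png

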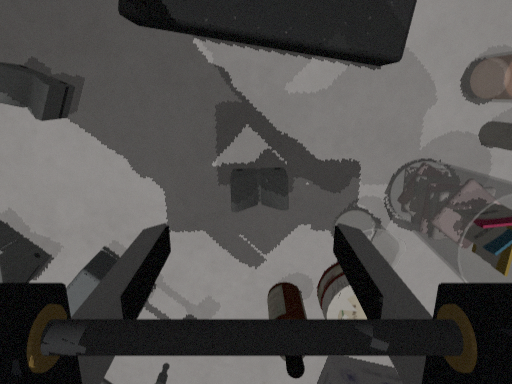

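```bash
python3 - <<'E'
from h import *
w=cv2.imread('pics/w2.png')[:,:,::-1]
w=np.clip(w.astype(float)*2.2,0,255).astype(np.uint8)
crop(w,220,155,80,60,9,'pics/w2a.png')
E
```

```text
(no output)
```

View pics/w2a.png

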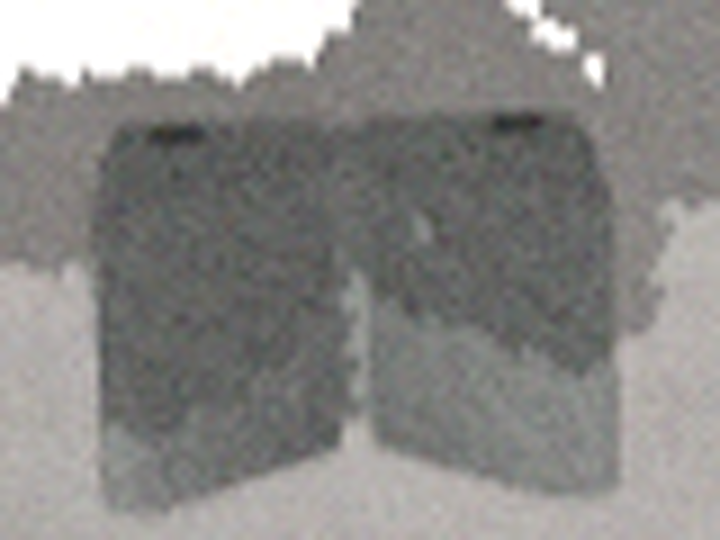

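```bash
python3 - <<'E'
from h import *
d=np.load('pics/w2.npz');c=(d['K'],d['R'],d['t'])
e,R,o=tool()
def q(p,z): 
    u=(np.array(p)+.5)/9-.5+np.array((220,155)); return ray('wrist',*u,z,c)
for p,z in [((102,512),.038),((620,492),.038),((360,502),.038),((358,440),.02),((102,125),0),((592,118),0)]:
    X=q(p,z);print(X.round(4),(R.T@(X-e)).round(4))
E
```

```text
[ 0.6209 -0.2646  0.038 ] [ 0.0641 -0.0169  0.0118]
[ 0.6642 -0.2475  0.038 ] [0.0641 0.0296 0.0099]
[ 0.6425 -0.256   0.038 ] [0.0641 0.0063 0.0108]
[ 0.6427 -0.256   0.02  ] [0.0821 0.0065 0.0109]
[ 0.6103 -0.2395  0.    ] [ 0.1021 -0.0187 -0.0155]
[ 0.656  -0.2227  0.    ] [ 0.1021  0.03   -0.0162]
```

```bash
python3 -m creep '{"hand":[-1,-1,-1,-1,-1,1,1,1,1,1,1,1],"slide":[[0.03,0.005,-0.002],[0.06,0.005,-0.002],[0.08,0.005,-0.002],[0.088,0.005,-0.002],[0.088,0.005,-0.002],[0.088,0.005,-0.002],[0.088,0.005,-0.002],[0.088,0.005,-0.002],[0.088,0.005,-0.002],[0.088,0.005,-0.002],[0.088,0.005,-0.002],[0.088,0.005,-0.002]],"spin":[0,0,0,0,0,0,0,0,0,0,0,0]}' 25; python3 -c "
from h import *
go((.6345,-.2455,.013),19.7)"
```

```text
time_s: 3.75
ee_pos: [0.6371, -0.2435, 0.0129]
eef_rot: [0.97, 1.571, -0.261]
force: [0.1, -0.3, -0.3]
grip_width: 0.0508
slide [-0.0001 -0.0031  0.001 ] spin -0.2094515414558913 yaw 19.49 q6 -0.759 tcp [ 0.6371 -0.2435  0.0129] f [ 0.1 -0.3 -0.3] w 0.0508 t 3.75
```

```bash
python3 -m creep '{"hand":[1,1,1,1,1,1,1,1,1,1,1,1],"slide":[[0,0,0],[0,0,0],[-0.03,0,0],[-0.06,0,-0.01],[-0.09,0,-0.04],[-0.09,-0.001,-0.075],[-0.09,-0.001,-0.11],[-0.09,-0.001,-0.145],[-0.09,-0.002,-0.18],[-0.09,-0.002,-0.215],[-0.09,-0.002,-0.25],[-0.09,-0.002,-0.287]],"spin":[0,0,0,0,1,2,4,5,6,7,8,9.2]}' 25; python3 -c "
from h import *
go((.5394,.0267,.059),10.3)
im=ctrl.camera('wrist'); cv2.imwrite('pics/w3.png',im[:,:,::-1]);go((.5394,.0267,.059),10.3)
c=cal('wrist'); np.savez('pics/w3.npz',K=c[0],R=c[1],t=c[2])
"
```

```text
time_s: 4.75
ee_pos: [0.5384, 0.0276, 0.1025]
eef_rot: [-1.732, 1.57, -3.124]
force: [1.2, 0.5, -2.4]
grip_width: 0.0457
slide [0.0435 0.0009 0.0011] spin -0.07560212952334666 yaw 10.22 q6 -0.195 tcp [0.5384 0.0276 0.1025] f [ 1.2  0.5 -2.4] w 0.0457 t 4.75
slide [0.0435 0.0018 0.0066] spin -0.017012007859676714 yaw 10.28 q6 -0.188 tcp [0.5365 0.0328 0.1025] f [-0.3  5.8 -2.3] w 0.0454 t 4.8
```

View pics/w3.png

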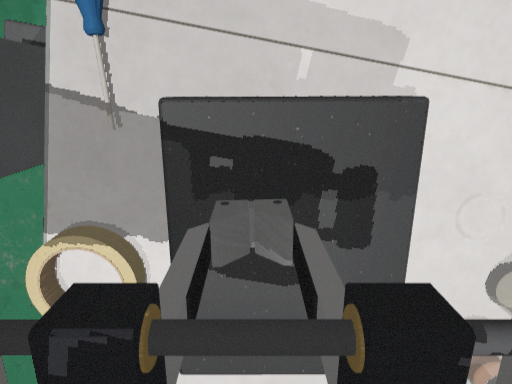

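```bash
python3 -c "
from h import *
d=np.load('pics/w3.npz');c=(d['K'],d['R'],d['t'])
A=ray('wrist',162,101,.045,c);B=ray('wrist',427,101,.045,c)
print(A,B,np.linalg.norm(A-B),np.degrees(np.arctan2(*(B-A)[1::-1])))
go((.5394,.0267,.0595),10.3)
"
```

```text
[0.45941485 0.09488292 0.045     ] [0.64717225 0.12884189 0.045     ] 0.1908037072555471 10.252038485291266
slide [0.043  0.0018 0.0065] spin -0.017012007859676714 yaw 10.28 q6 -0.188 tcp [0.5365 0.0328 0.1025] f [-0.3  5.8 -2.3] w 0.0454 t 4.8
```

```bash
python3 -m creep '{"hand":[1,1,1,1,1,1],"slide":[[0,0,0],[0.015,0,0],[0.03,0,0],[0.04,0,0],[0.043,0,0],[0.043,0,0]],"spin":[0,0,0,0,0,0]}' 25; python3 -c "
from h import *
go((.5394,.0267,.0583),10.3)
"
```

```text
time_s: 5.3
ee_pos: [0.5392, 0.0259, 0.0591]
eef_rot: [-1.762, 1.569, 3.129]
force: [0.3, 0.2, -2.1]
grip_width: 0.0454
slide [ 0.0008  0.0004 -0.0008] spin -0.039583079378886055 yaw 10.26 q6 -0.199 tcp [0.5392 0.0259 0.0591] f [ 0.3  0.2 -2.1] w 0.0454 t 5.3
```

```bash
python3 -m creep '{"hand":[1,1,-1,-1,-1,-1,-1,-1,-1,-1],"slide":[[0.0008,0,0],[0.0012,0,0],[0.0012,0,0],[0.0012,0,0],[0.0012,0,0],[0.0012,0,0],[0.0012,0,0],[0.0012,0,0],[-0.03,0,0],[-0.06,0,0]],"spin":[0,0,0,0,0,0,0,0,0,0]}' 25; python3 -c "
from h import *
go((.4396,-.231,.12),-1.5)
"
```

```text
time_s: 6.13
ee_pos: [0.5385, 0.0264, 0.1195]
eef_rot: [-1.778, 1.568, 3.114]
force: [0.4, 0.7, 0.5]
grip_width: 0.0933
slide [-2.000e-04 -1.433e-01  2.356e-01] spin 11.79280784413318 yaw 10.29 q6 -0.199 tcp [0.5385 0.0264 0.1195] f [0.4 0.7 0.5] w 0.0933 t 6.1333
```

```bash
python3 -m creep '{"hand":[-1,-1,-1,-1,-1,-1,-1,-1,-1,-1,-1,-1],"slide":[[-0.01,-0.015,0.02],[-0.01,-0.03,0.05],[-0.01,-0.048,0.08],[-0.01,-0.067,0.11],[-0.01,-0.085,0.14],[-0.01,-0.103,0.17],[-0.01,-0.122,0.2],[-0.01,-0.143,0.235],[-0.005,-0.143,0.235],[0,-0.143,0.235],[0,-0.143,0.235],[0,-0.143,0.235]],"spin":[0,1,3,5,7,9,10.5,11.8,11.8,11.8,11.8,11.8]}' 25; python3 - <<'E'
from h import *
go((.4396,-.231,.013),-1.5)
im=ctrl.camera('wrist'); cv2.imwrite('pics/w4.png',im[:,:,::-1]);go((.4396,-.231,.013),-1.5)
c=cal('wrist'); np.savez('pics/w4.npz',K=c[0],R=c[1],t=c[2])
w=np.clip(im.astype(float)*1.5,0,255).astype(np.uint8)
crop(w,190,130,130,100,6,'pics/w4a.png')
E
```

```text
time_s: 7.13
ee_pos: [0.4409, -0.2294, 0.1195]
eef_rot: [-2.248, 1.57, 2.439]
force: [0.2, -0.2, 0.5]
grip_width: 0.0938
slide [ 0.1065 -0.0012  0.0017] spin 0.07341767987020376 yaw -1.43 q6 -0.529 tcp [ 0.4409 -0.2294  0.1195] f [ 0.2 -0.2  0.5] w 0.0938 t 7.1333
slide [ 0.1067 -0.0015  0.0017] spin 0.0942065069271365 yaw -1.41 q6 -0.529 tcp [ 0.4411 -0.2294  0.1197] f [-0.  -0.2 -0.6] w 0.0943 t 7.1833
```

View pics/w4a.png

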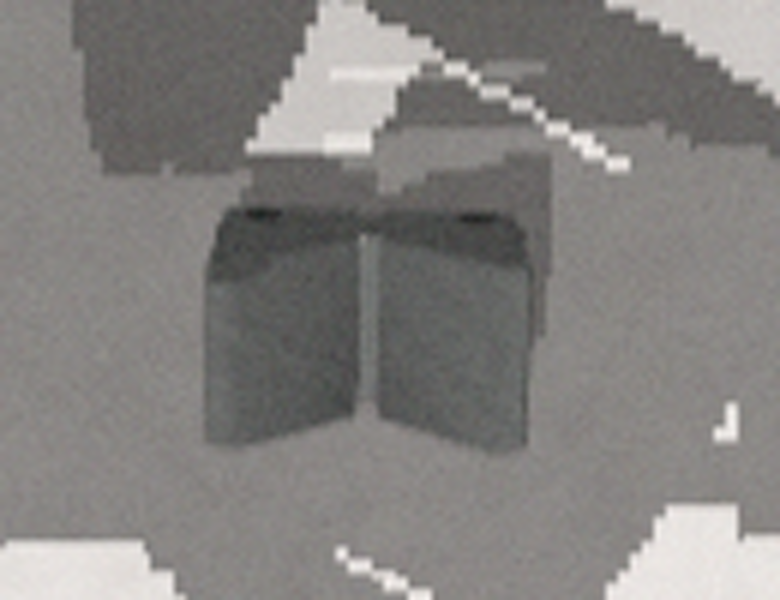

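View pics/w4.png

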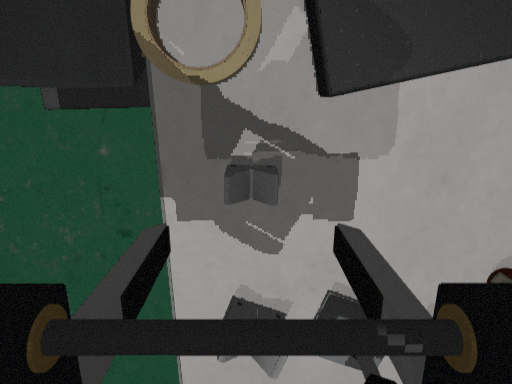

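```bash
python3 - <<'E'
from h import *
d=np.load('pics/w4.npz');c=(d['K'],d['R'],d['t'])
e,R,o=tool()
for p,z in [((207,443),.038),((526,448),.038),((207,275),.038),((528,265),.038),((368,235),.02),((367,415),.02)]:
    u=(np.array(p)+.5)/6-.5+np.array((190,130)); X=ray('wrist',*u,z,c);print(X.round(4),(R.T@(X-e)).round(4))
go((.4396,-.231,.013),-1.5)
E
```

```text
[ 0.417  -0.2396  0.038 ] [ 0.0817 -0.0238  0.0109]
[ 0.4626 -0.2415  0.038 ] [0.0817 0.0218 0.0116]
[ 0.4182 -0.2149  0.038 ] [ 0.0817 -0.0233 -0.0138]
[ 0.463  -0.2146  0.038 ] [ 0.0817  0.0216 -0.0153]
[ 0.4407 -0.2137  0.02  ] [ 0.0997 -0.0008 -0.0156]
[ 0.4398 -0.2416  0.02  ] [ 0.0997 -0.001   0.0123]
slide [ 0.1067 -0.0015  0.0017] spin 0.0942065069271365 yaw -1.41 q6 -0.529 tcp [ 0.4411 -0.2294  0.1197] f [-0.  -0.2 -0.6] w 0.0943 t 7.1833
```

```bash
python3 -m creep '{"hand":[-1,-1,-1,-1,-1,1,1,1,1,1,1,1],"slide":[[0.035,-0.001,-0.0015],[0.07,-0.001,-0.0015],[0.095,-0.001,-0.0015],[0.106,-0.001,-0.0015],[0.106,-0.001,-0.0015],[0.106,-0.001,-0.0015],[0.106,-0.001,-0.0015],[0.106,-0.001,-0.0015],[0.106,-0.001,-0.0015],[0.106,-0.001,-0.0015],[0.106,-0.001,-0.0015],[0.106,-0.001,-0.0015]],"spin":[0,0,0,0,0,0,0,0,0,0,0,0]}' 25; python3 -c "
from h import *
go((.5556,-.0619,.104),10.3)"
```

```text
time_s: 8.18
ee_pos: [0.4398, -0.229, 0.014]
eef_rot: [1.086, 1.57, -0.511]
force: [-0.1, -0.9, 0.6]
grip_width: 0.0507
slide [-0.09    0.1114 -0.17  ] spin -11.80982934769932 yaw -1.51 q6 -0.528 tcp [ 0.4398 -0.229   0.014 ] f [-0.1 -0.9  0.6] w 0.0507 t 8.1833
```

```bash
python3 -m creep '{"hand":[1,1,1,1,1,1,1,1,1,1,1,1],"slide":[[0,0,0],[0,0,0],[-0.04,0,0],[-0.075,0.01,-0.015],[-0.09,0.03,-0.045],[-0.09,0.05,-0.075],[-0.09,0.07,-0.107],[-0.09,0.09,-0.138],[-0.09,0.105,-0.16],[-0.09,0.1114,-0.17],[-0.09,0.1114,-0.17],[-0.09,0.1114,-0.17]],"spin":[0,0,0,0,-2,-4,-6,-8,-10,-11.8,-11.8,-11.8]}' 25; python3 -c "
from h import *
go((.5556,-.0619,.06),10.3)"
```

```text
time_s: 9.18
ee_pos: [0.5551, -0.062, 0.1032]
eef_rot: [-1.751, 1.57, 3.141]
force: [0.2, -0.6, -3.1]
grip_width: 0.0455
slide [ 0.0432  0.0006 -0.    ] spin 0.003280787302742283 yaw 10.3 q6 -0.356 tcp [ 0.5551 -0.062   0.1032] f [ 0.2 -0.6 -3.1] w 0.0455 t 9.1833
```

```bash
python3 -m creep '{"hand":[1,1,1,1,1],"slide":[[0.015,0,0],[0.03,0,0],[0.04,0,0],[0.044,0,0],[0.044,0,0]],"spin":[0,0,0,0,0]}' 25; python3 -c "
from h import *
go((.5556,-.0619,.059),10.3)"
```

```text
time_s: 9.6
ee_pos: [0.5549, -0.0628, 0.0595]
eef_rot: [-1.713, 1.569, -3.106]
force: [-0.5, -0.8, -1.8]
grip_width: 0.0459
slide [ 0.0005  0.0009 -0.0008] spin -0.09699827504843483 yaw 10.2 q6 -0.356 tcp [ 0.5549 -0.0628  0.0595] f [-0.5 -0.8 -1.8] w 0.0459 t 9.6
```

```bash
python3 -m creep '{"hand":[1,1,-1,-1,-1,-1,-1,-1,-1,-1,-1,-1],"slide":[[0.0006,0,0],[0.001,0,0],[0.001,0,0],[0.001,0,0],[0.001,0,0],[0.001,0,0],[0.001,0,0],[0.001,0,0],[-0.03,0,0],[-0.06,0,0],[-0.09,0,0],[-0.09,0,0]],"spin":[0,0,0,0,0,0,0,0,0,0,0,0]}' 25; python3 - <<'E'
from h import *
im=ctrl.camera('top'); crop(im,205,145,90,75,7,'pics/t5.png')
im=ctrl.camera('wrist'); cv2.imwrite('pics/w5.png',im[:,:,::-1])
c=cal('wrist'); np.savez('pics/w5.npz',K=c[0],R=c[1],t=c[2])
go((.498,.338,.2),16.8)
E
```

```text
time_s: 10.6
ee_pos: [0.5578, -0.0622, 0.1557]
eef_rot: [1.221, 1.562, -0.17]
force: [1.2, -1.2, 0.6]
grip_width: 0.094
slide [-0.0498  0.0146 -0.4038] spin -6.506603092228886 yaw 10.29 q6 -0.356 tcp [ 0.5559 -0.0619  0.1505] f [ 0.2  0.6 -0.1] w 0.0941 t 10.7
```

View pics/t5.png

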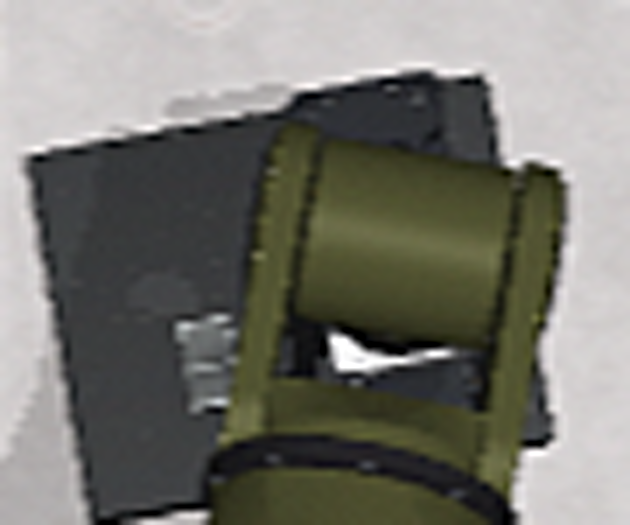

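View pics/w5.png

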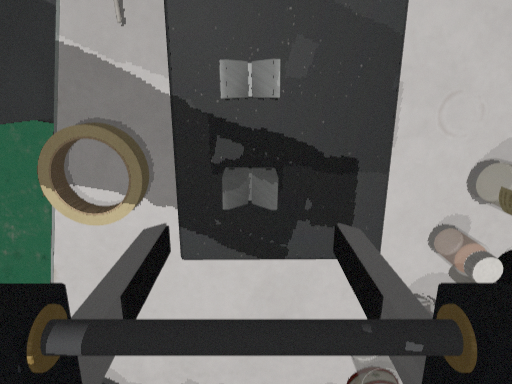

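Both small blocks stand on the plate with their notches in line, near column 250 at rows 80 and 187. Next the shaft.

```bash
python3 -m creep '{"hand":[-1,-1,-1,-1,-1,-1,-1,-1,-1,-1,-1,-1],"slide":[[-0.04,0,-0.02],[-0.05,0,-0.055],[-0.05,0.002,-0.092],[-0.05,0.004,-0.13],[-0.05,0.006,-0.168],[-0.05,0.008,-0.206],[-0.05,0.01,-0.244],[-0.05,0.012,-0.282],[-0.05,0.014,-0.32],[-0.05,0.0146,-0.36],[-0.05,0.0146,-0.39],[-0.05,0.0146,-0.404]],"spin":[0,-1,-2,-3,-4,-5,-6,-6.5,-6.5,-6.5,-6.5,-6.5]}' ;python3 -m creep '{"hand":[-1,-1,-1,-1],"slide":[[0,0,0],[0,0,0],[0,0,0],[0,0,0]],"spin":[0,0,0,0]}' ; python3 - <<'E'
from h import *
d=np.load('pics/w5.npz');c=(d['K'],d['R'],d['t'])
for p in [(250,62),(250,98),(250,168),(250,205)]: print(ray('wrist',*p,.065,c).round(4))
im=ctrl.camera('wrist'); cv2.imwrite('pics/w6.png',im[:,:,::-1])
c=cal('wrist'); np.savez('pics/w6.npz',K=c[0],R=c[1],t=c[2])
crop(im,190,120,130,100,6,'pics/w6a.png')
go((.498,.338,.04),16.8)
E
```

```text
time_s: 11.7
ee_pos: [0.4961, 0.3412, 0.1978]
eef_rot: [-1.476, 1.568, -2.751]
force: [1.1, -0.6, -0.1]
grip_width: 0.0938
time_s: 12.03
ee_pos: [0.4983, 0.3368, 0.1996]
eef_rot: [-0.8, 1.571, -2.079]
force: [-0.0, -0.6, 0.1]
grip_width: 0.0943
[0.5362 0.0396 0.065 ]
[0.541 0.013 0.065]
[ 0.5511 -0.0431  0.065 ]
[ 0.5569 -0.0755  0.065 ]
slide [ 0.1598  0.     -0.0011] spin -0.10332239890901462 yaw 16.7 q6 0.242 tcp [0.4983 0.337  0.1998] f [-0.   1.   0.9] w 0.0941 t 12.0833
```

View pics/w6.png

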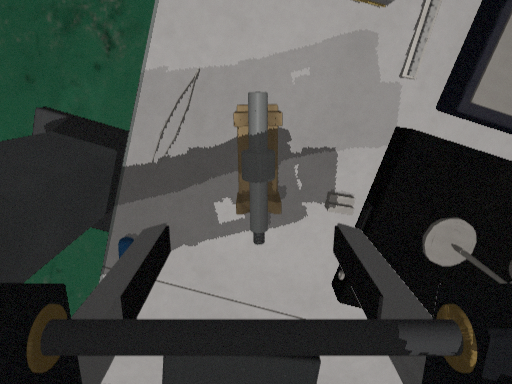

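View pics/w6a.png

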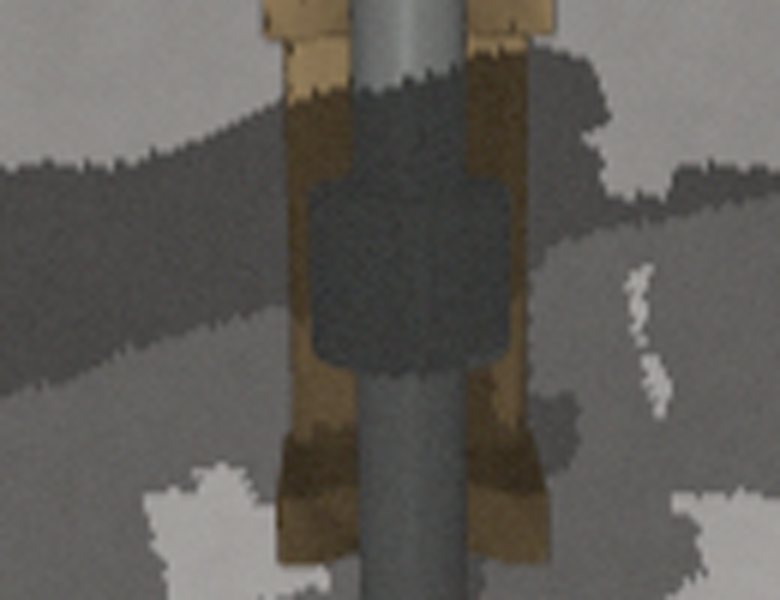

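```bash
python3 - <<'E'
from h import *
d=np.load('pics/w6.npz');c=(d['K'],d['R'],d['t']); e,R,o=tool()
L=[ray('wrist',*p,.042,c) for p in [(242,165.5),(274.8,165.5)]];print(np.linalg.norm(L[0]-L[1]))
for p,z in [((258.4,151),.055),((258.5,181.5),.055),((258.4,150),.04),((258.5,180.5),.04),((258,95),.04),((259.5,236),.04)]:
    X=ray('wrist',*p,z,c);print(X.round(4),(R.T@(X-e)).round(4))
E
```

```text
0.03476048096647486
[0.4977 0.362  0.055 ] [ 0.1448  0.0066 -0.0241]
[0.5071 0.3316 0.055 ] [0.1448 0.0069 0.0076]
[0.4984 0.3607 0.04  ] [ 0.1598  0.0069 -0.0227]
[0.5081 0.3291 0.04  ] [0.1598 0.0072 0.0104]
[0.4817 0.4139 0.04  ] [ 0.1597  0.0062 -0.0785]
[0.5282 0.2674 0.04  ] [0.1598 0.0086 0.0752]
```

```bash
python3 -m creep '{"hand":[-1,-1,-1,-1,-1,-1,-1,-1],"slide":[[0.02,0.007,-0.007],[0.05,0.007,-0.007],[0.085,0.007,-0.007],[0.11,0.007,-0.007],[0.11,0.007,-0.007],[0.11,0.007,-0.007],[0.11,0.007,-0.007],[0.11,0.007,-0.007]],"spin":[-0.9,-0.9,-0.9,-0.9,-0.9,-0.9,-0.9,-0.9]}' ; python3 - <<'E'
from h import *
im=ctrl.camera('wrist'); cv2.imwrite('pics/w7.png',np.clip(im[:,:,::-1]*1.8,0,255))
c=cal('wrist'); np.savez('pics/w7.npz',K=c[0],R=c[1],t=c[2])
go((.498,.338,.029),17.6)
E
```

```text
time_s: 12.75
ee_pos: [0.5035, 0.3472, 0.0921]
eef_rot: [1.812, 1.567, 0.549]
force: [-1.6, -0.4, -0.7]
grip_width: 0.0938
slide [ 0.0629 -0.0081  0.0073] spin 0.0761475436476644 yaw 17.68 q6 0.236 tcp [0.5033 0.3472 0.0919] f [-0.2  0.5 -0.5] w 0.094 t 12.8[ WARN:0@0.916] global loadsave.cpp:1063 imwrite_ Unsupported depth image for selected encoder is fallbacked to CV_8U.
```

View pics/w7.png

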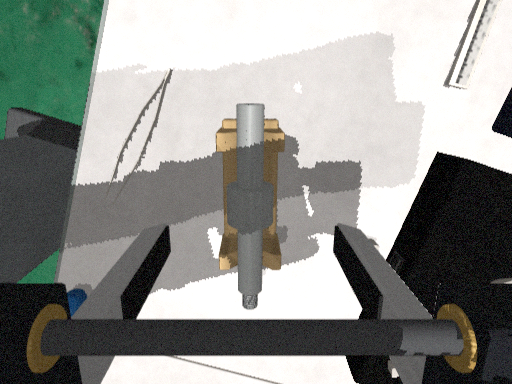

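```bash
python3 - <<'E'
from h import *
d=np.load('pics/w7.npz');c=(d['K'],d['R'],d['t']); e,R,o=tool()
for p,z in [((250,232),.058),((250,185),.042),((250,104),.05),((250,104),.04),((250,293),.05),((228,208),.042),((272,208),.042)]:
    X=ray('wrist',*p,z,c);print(X.round(4),(R.T@(X-e)).round(4))
E
```

```text
[0.5073 0.3308 0.058 ] [ 0.0339 -0.0013  0.0169]
[0.4979 0.3605 0.042 ] [ 0.0499 -0.0013 -0.0142]
[0.4801 0.4167 0.05  ] [ 0.0419 -0.0012 -0.0731]
[0.4802 0.4164 0.04  ] [ 0.0519 -0.0012 -0.0729]
[0.5241 0.2778 0.05  ] [ 0.0418 -0.0014  0.0725]
[0.4874 0.3381 0.042 ] [ 0.0498 -0.0181  0.0039]
[0.5193 0.3482 0.042 ] [0.0499 0.0154 0.004 ]
```

```bash
python3 -m creep '{"hand":[-1,-1,-1,-1,1,1,1,1,1,1,1,1],"slide":[[0.03,-0.001,0.001],[0.05,-0.001,0.001],[0.062,-0.001,0.001],[0.062,-0.001,0.001],[0.062,-0.001,0.001],[0.062,-0.001,0.001],[0.062,-0.001,0.001],[0.062,-0.001,0.001],[0.062,-0.001,0.001],[0.062,-0.001,0.001],[0.062,-0.001,0.001],[0.062,-0.001,0.001]],"spin":[0,0,0,0,0,0,0,0,0,0,0,0]}' 20; python3 -m creep '{"hand":[1,1,1,1],"slide":[[0,0,0],[0,0,0],[0,0,0],[0,0,0]],"spin":[0,0,0,0]}' 20; python3 -c "
from h import *
go((.5475,-.0176,.15),10.3)"
```

```text
time_s: 13.8
ee_pos: [0.5018, 0.3457, 0.0278]
eef_rot: [1.628, 1.571, 0.366]
force: [0.7, 0.2, -0.8]
grip_width: 0.0439
time_s: 14.13
ee_pos: [0.5024, 0.3459, 0.028]
eef_rot: [1.717, 1.569, 0.455]
force: [4.4, 2.3, -1.4]
grip_width: 0.0329
slide [-0.1222 -0.0673  0.36  ] spin 7.389327080231041 yaw 17.69 q6 0.234 tcp [0.5024 0.3459 0.028 ] f [ 4.4  2.3 -1.4] w 0.0329 t 14.1333
```

```bash
python3 -m creep '{"hand":[1,1,1,1,1,1,1,1],"slide":[[-0.005,0,0],[-0.01,0,0],[-0.02,0,0],[-0.04,0,0],[-0.06,0,0],[-0.06,0,0],[-0.06,0,0],[-0.06,0,0]],"spin":[0,0,0,0,0,0,0,0]}' 30; python3 - <<'E'
from h import *
im=ctrl.camera('wrist'); cv2.imwrite('pics/w8.png',np.clip(im[:,:,::-1]*1.8,0,255).astype(np.uint8))
im=ctrl.camera('side'); crop(im,150,90,180,130,4.4,'pics/s8.png')
go((.5475,-.0176,.15),10.3)
E
```

```text
time_s: 14.8
ee_pos: [0.5012, 0.3454, 0.0867]
eef_rot: [-1.377, 1.569, -2.639]
force: [-0.3, -0.4, -5.9]
grip_width: 0.0322
slide [-0.0634 -0.0662  0.3599] spin 7.390206882921831 yaw 17.69 q6 0.234 tcp [0.5011 0.3453 0.0863] f [ 0.3  0.2 -4.9] w 0.0323 t 14.9
```

View pics/w8.png

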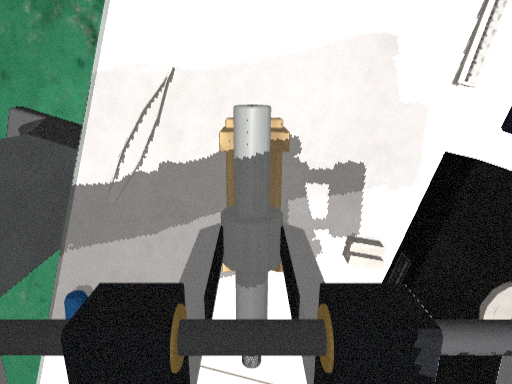

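View pics/s8.png

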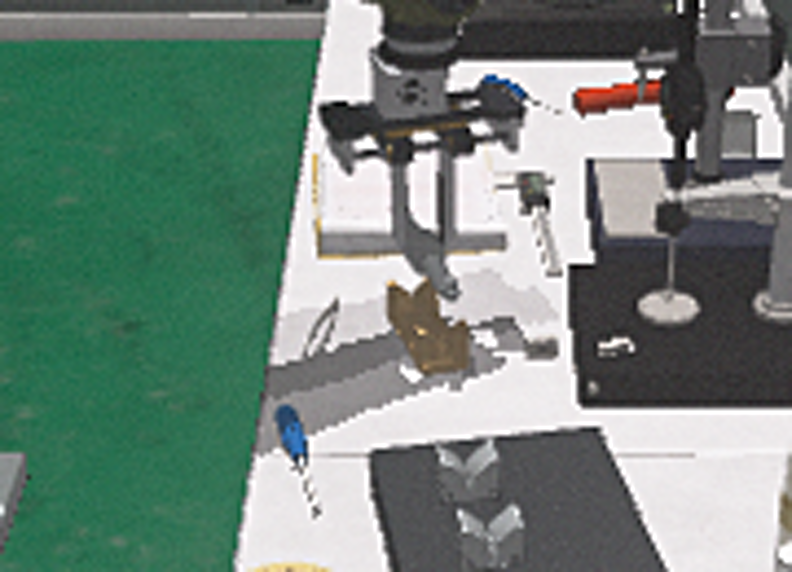

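```bash
python3 -m creep '{"hand":[1,1,1,1,1,1,1,1,1,1,1,1],"slide":[[-0.025,0,0.005],[-0.045,-0.003,0.025],[-0.045,-0.01,0.055],[-0.045,-0.017,0.09],[-0.045,-0.024,0.126],[-0.045,-0.031,0.162],[-0.045,-0.038,0.198],[-0.045,-0.045,0.234],[-0.045,-0.052,0.27],[-0.045,-0.059,0.306],[-0.045,-0.065,0.34],[-0.045,-0.0667,0.36]],"spin":[0,0,1,2,3,4,5,6,7,7.4,7.4,7.4]}' 30; python3 -m creep '{"hand":[1,1,1,1],"slide":[[0,0,0],[0,0,0],[0,0,0],[0,0,0]],"spin":[0,0,0,0]}' 30; python3 - <<'E'
from h import *
im=ctrl.camera('wrist'); cv2.imwrite('pics/w9.png',np.clip(im[:,:,::-1]*1.8,0,255).astype(np.uint8))
c=cal('wrist'); np.savez('pics/w9.npz',K=c[0],R=c[1],t=c[2])
go((.5468,-.0177,.067),10.3)
im=ctrl.camera('side'); crop(im,180,90,160,130,4.6,'pics/s9.png')
E
```

```text
time_s: 15.9
ee_pos: [0.5472, -0.0208, 0.1319]
eef_rot: [-1.525, 1.569, -2.919]
force: [0.9, -0.6, -5.7]
grip_width: 0.0319
time_s: 16.23
ee_pos: [0.5474, -0.0167, 0.1324]
eef_rot: [-2.011, 1.57, 2.882]
force: [0.1, 0.2, -5.1]
grip_width: 0.0324
slide [ 0.0655 -0.0008  0.0009] spin 0.06126040366790164 yaw 10.36 q6 -0.278 tcp [ 0.5474 -0.0166  0.1325] f [-0.2 -0.2 -4.4] w 0.0325 t 16.2833
```

View pics/w9.png

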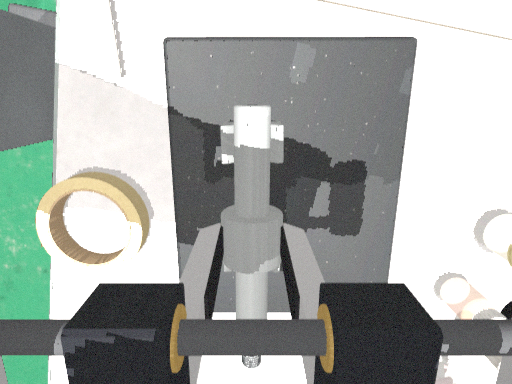

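View pics/s9.png

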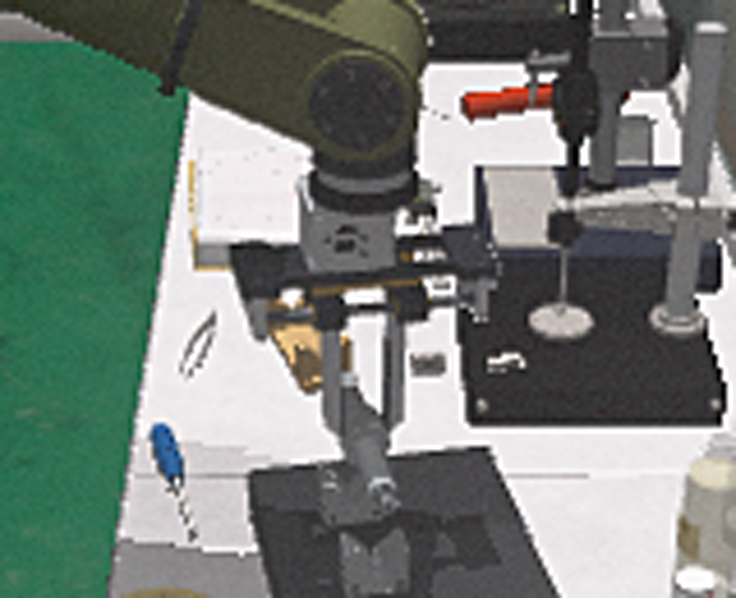

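```bash
python3 - <<'E'
from h import *
d=np.load('pics/w9.npz');c=(d['K'],d['R'],d['t']); e,R,o=tool()
for p,z in [((252,270),.1625),((252,212),.1445),((252,105),.1525),((252,105),.1445),((222,235),.146),((283,235),.146),((251,358),.147)]:
    X=ray('wrist',*p,z,c);print(X.round(4),(R.T@(X-e)).round(4))
E
```

```text
[ 0.5498 -0.0284  0.1625] [-0.0299  0.0001  0.012 ]
[ 0.5449 -0.002   0.1445] [-0.0119  0.0001 -0.0149]
[0.5342 0.0566 0.1525] [-0.0199  0.0001 -0.0745]
[0.5343 0.0564 0.1445] [-0.0119  0.0001 -0.0742]
[ 0.5303 -0.0184  0.146 ] [-0.0134 -0.0172 -0.0014]
[ 0.565  -0.0121  0.146 ] [-0.0134  0.018  -0.0014]
[ 0.562  -0.0992  0.147 ] [-0.0144 -0.0005  0.0838]
```

```bash
python3 -m creep '{"hand":[1,1,1,1,1,1,1],"slide":[[0.02,-0.0007,0.001],[0.04,-0.0007,0.001],[0.052,-0.0007,0.001],[0.059,-0.0007,0.001],[0.062,-0.0007,0.001],[0.062,-0.0007,0.001],[0.062,-0.0007,0.001]],"spin":[0,0,0,0,0,0,0]}' 30;  python3 -c "
from h import *
go((.5468,-.0177,.067),10.3)"
```

```text
time_s: 16.92
ee_pos: [0.5476, -0.0186, 0.0715]
eef_rot: [1.302, 1.57, -0.089]
force: [0.8, 0.9, -5.2]
grip_width: 0.0325
slide [ 0.0045 -0.0006 -0.001 ] spin -0.0013037254096701645 yaw 10.3 q6 -0.281 tcp [ 0.5476 -0.0186  0.0715] f [ 0.8  0.9 -5.2] w 0.0325 t 16.9167
```

```bash
python3 -m creep '{"hand":[1,1,1,1],"slide":[[0.0015,0,0],[0.003,0,0],[0.003,0,0],[0.003,0,0]],"spin":[0,0,0,0]}' 30;  python3 -c "
from h import *
go((.5468,-.0177,.067),10.3)"
```

```text
time_s: 17.25
ee_pos: [0.5472, -0.0187, 0.0679]
eef_rot: [1.389, 1.57, -0.002]
force: [0.6, 0.1, -5.1]
grip_width: 0.0322
slide [ 0.0009 -0.0003 -0.001 ] spin -0.011283914835800601 yaw 10.29 q6 -0.281 tcp [ 0.5472 -0.0187  0.0679] f [ 0.6  0.1 -5.1] w 0.0322 t 17.25
```

```bash
python3 -m creep '{"hand":[1,1,1,1],"slide":[[0.0007,0,0],[0.0015,0,0],[0.0015,0,0],[0.0015,0,0]],"spin":[0,0,0,0]}' 30;  python3 -c "
from h import *
go((.5468,-.0177,.067),10.3)"
```

```text
time_s: 17.58
ee_pos: [0.5479, -0.0187, 0.067]
eef_rot: [1.341, 1.569, -0.05]
force: [3.2, 0.4, 3.0]
grip_width: 0.0324
slide [-0.     -0.0009 -0.0012] spin -0.009389010292323974 yaw 10.29 q6 -0.281 tcp [ 0.5479 -0.0187  0.067 ] f [3.2 0.4 3. ] w 0.0324 t 17.5833
```

Contact with the Vs. Release now.

```bash
python3 -m creep '{"hand":[-1,-1,-1,-1,-1,-1,-1,-1,-1,-1,-1,-1],"slide":[[0,0,0],[0,0,0],[0,0,0],[0,0,0],[0,0,0],[0,0,0],[-0.03,0,0],[-0.06,0,0],[-0.09,0,0],[-0.13,0,0],[-0.16,0,0],[-0.16,0,0]],"spin":[0,0,0,0,0,0,0,0,0,0,0,0]}' 30; python3 - <<'E'
from h import *
im=ctrl.camera('wrist'); cv2.imwrite('pics/w10.png',np.clip(im[:,:,::-1]*1.6,0,255).astype(np.uint8))
c=cal('wrist'); np.savez('pics/w10.npz',K=c[0],R=c[1],t=c[2])
go((.5468,-.0177,.067),10.3)
im=ctrl.camera('side'); crop(im,210,160,110,100,6,'pics/s10.png')
E
```

```text
time_s: 18.58
ee_pos: [0.549, -0.0188, 0.2327]
eef_rot: [1.291, 1.561, -0.1]
force: [-0.3, 0.5, -0.5]
grip_width: 0.0939
slide [ 0.1622 -0.002  -0.0015] spin -0.00522738604442452 yaw 10.29 q6 -0.281 tcp [ 0.5481 -0.0188  0.2292] f [ 0.  1. -1.] w 0.094 t 18.6333
```

View pics/w10.png

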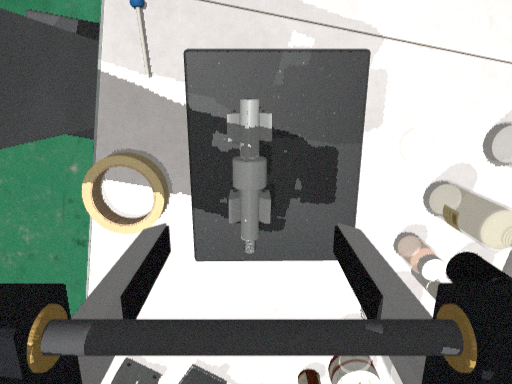

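View pics/s10.png

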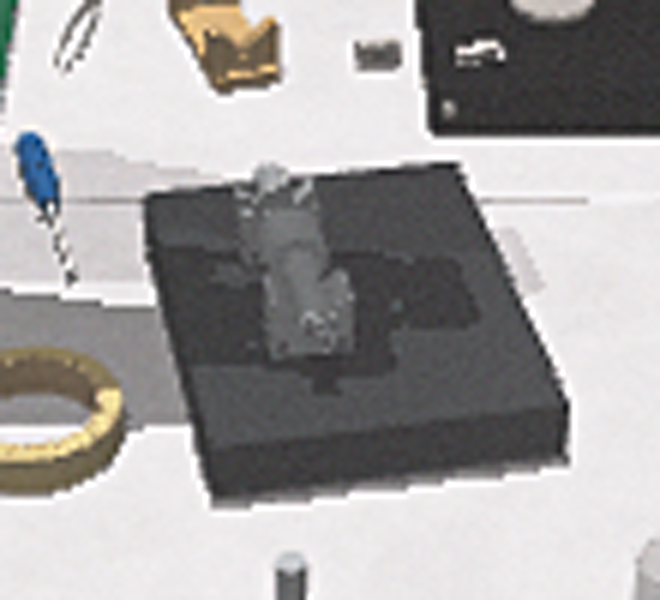

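```bash
python3 - <<'E'
from h import *
d=np.load('pics/w10.npz');c=(d['K'],d['R'],d['t'])
w=cv2.imread('pics/w10.png')[:,:,::-1]; w=np.clip(w*1.3,0,255).astype(np.uint8); crop(w,205,85,100,180,4.2,'pics/w10a.png')
c=(.5468,-.0177)
E
```

```text
(no output)
```

View pics/w10a.png

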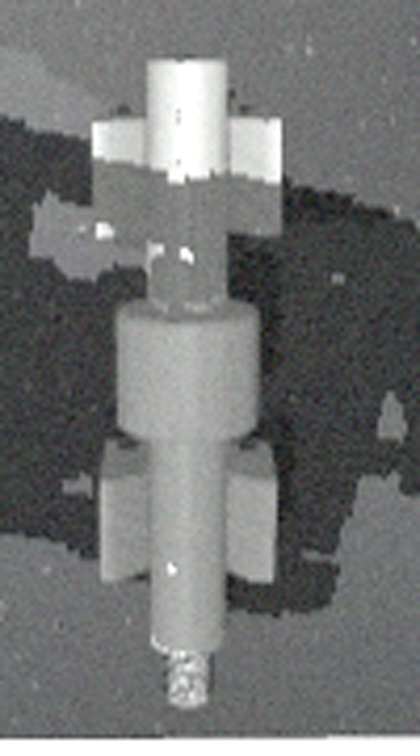

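```bash
python3 - <<'E'
from h import *
d=np.load('pics/w10.npz');c=(d['K'],d['R'],d['t'])
u0=Ro.from_euler('z',10.3,degrees=True).as_matrix(); P=np.array([.5765,-.0117,.045])
for n,p,z in [('b+',(185,118),.083),('b+',(185,235),.083),('b-',(187,478),.083),('b-',(187,580),.083),('col',(187,308),.081),('col',(187,430),.081),('colcrownfar',(187,440),.097),('end',(187,60),.086),('thr',(187,650),.086),('colL',(116,370),.081),('colR',(260,370),.081)]:
    u=(np.array(p)+.5)/4.2-.5+np.array((205,85)); X=ray('wrist',*u,z,c); print(n,(u0.T@(X-P)).round(4))
E
```

```text
b+ [-0.0315  0.0597  0.038 ]
b+ [-0.0316  0.0323  0.038 ]
b- [-0.0312 -0.0285  0.038 ]
b- [-0.0313 -0.0559  0.038 ]
col [-0.0311  0.0143  0.036 ]
col [-0.0312 -0.0166  0.036 ]
colcrownfar [-0.0312 -0.0146  0.052 ]
end [-0.031   0.0728  0.041 ]
thr [-0.0313 -0.074   0.041 ]
colL [-0.0487 -0.0012  0.036 ]
colR [-0.0131 -0.0013  0.036 ]
```

Shaft is seated: in the plate frame the blocks are at y = +46 and -42 mm, the collar is at y ≈ -1 mm, and x = -31 mm. Next the indicator.

```bash
python3 -m creep '{"hand":[-1,-1,-1,-1,-1,-1,-1,-1,-1,-1,-1,-1],"slide":[[0,-0.006,0.03],[0,-0.012,0.06],[0,-0.019,0.095],[0,-0.026,0.13],[0,-0.033,0.165],[0,-0.04,0.2],[0,-0.047,0.235],[0,-0.054,0.27],[0,-0.061,0.305],[0,-0.068,0.34],[0,-0.073,0.363],[0,-0.073,0.363]],"spin":[-3,-7,-11,-15,-19,-23,-27,-31,-35,-38,-39.7,-39.7]}' 60; python3 -m creep '{"hand":[-1,-1,-1,-1],"slide":[[0,0,0],[0,0,0],[0,0,0],[0,0,0]],"spin":[0,0,0,0]}'; python3 - <<'E'
from h import *
im=ctrl.camera('wrist'); cv2.imwrite('pics/w11.png',np.clip(im[:,:,::-1]*1.6,0,255).astype(np.uint8))
c=cal('wrist'); np.savez('pics/w11.npz',K=c[0],R=c[1],t=c[2])
go((.541,-.389,.144),50)
E
```

```text
time_s: 19.68
ee_pos: [0.5385, -0.3927, 0.2229]
eef_rot: [-2.976, 1.567, 2.607]
force: [0.2, -0.4, -0.0]
grip_width: 0.0936
time_s: 20.02
ee_pos: [0.5405, -0.3878, 0.2262]
eef_rot: [2.787, 1.571, 2.09]
force: [0.3, 0.8, 0.2]
grip_width: 0.0936
slide [ 0.0824 -0.0005  0.0011] spin 0.04707928114478932 yaw 50.05 q6 -1.551 tcp [ 0.5405 -0.3879  0.2264] f [-0.4  0.4 -0.5] w 0.094 t 20.0667
```

View pics/w11.png

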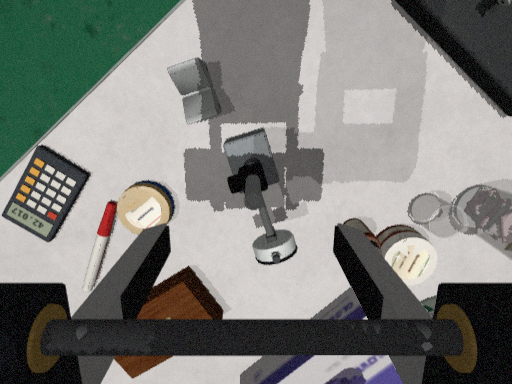

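```bash
python3 - <<'E'
from h import *
w=cv2.imread('pics/w11.png')[:,:,::-1]; w=np.clip(w*1.4,0,255).astype(np.uint8); crop(w,210,115,100,160,3.7,'pics/w11b.png'); crop(w,215,120,100,90,7,'pics/w11a.png')
E
```

```text
(no output)
```

View pics/w11a.png

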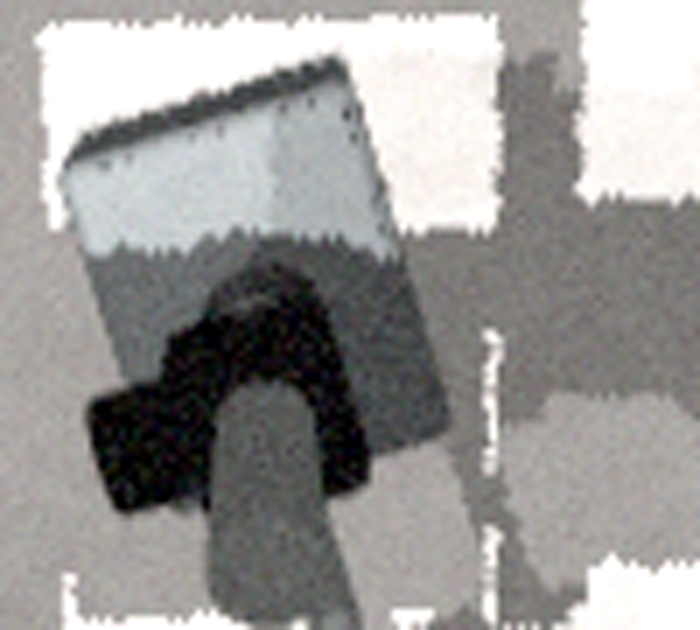

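View pics/w11b.png

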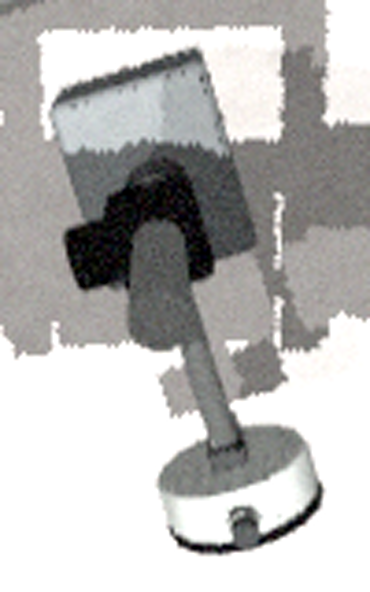

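```bash
python3 - <<'E'
from h import *
d=np.load('pics/w11.npz');c=(d['K'],d['R'],d['t']); e,R,o=tool()
def q(p,z,s,o): 
    u=(np.array(p)+.5)/s-.5+np.array(o); return ray('wrist',*u,z,c)
A=q((66,162),.045,7,(215,120));B=q((350,85),.045,7,(215,120));C=q((450,425),.045,7,(215,120))
ang=lambda v:np.degrees(np.arctan2(v[1],v[0])).round(1)
print(A,B,C,np.linalg.norm(A-B),np.linalg.norm(B-C),ang(A-B),ang(C-B))
x=(B-C)/np.linalg.norm(B-C);print('axis from base',(A+B)/2-.035*x)
T=q((162,318),.175,3.7,(210,115));print('post',T,R.T@(T-e))
N=q((225,450),.1,3.7,(210,115));print('armend',N,ang(N-T), np.linalg.norm((N-T)[:2]))
for p in [(160,490),(322,460)]: print('dial edge',q(p,.107,3.7,(210,115)))
go((T[0],T[1],.144),50)
E
```

```text
[ 0.49962431 -0.39373253  0.045     ] [ 0.5192042  -0.35154475  0.045     ] [ 0.57230461 -0.37397871  0.045     ] 0.04651000704873879 0.057644917543847055 -114.9 -22.9
axis from base [ 0.54165499 -0.38625977  0.045     ]
post [ 0.5401515  -0.38584307  0.175     ] [ 0.05140029  0.0013952  -0.00156819]
armend [ 0.5993315  -0.41211128  0.1       ] -23.9 0.0647479037740477
dial edge [ 0.59447933 -0.43155604  0.107     ]
dial edge [ 0.61591307 -0.39212557  0.107     ]
slide [ 0.0824  0.0014 -0.0016] spin 0.04707928114478932 yaw 50.05 q6 -1.551 tcp [ 0.5405 -0.3879  0.2264] f [-0.4  0.4 -0.5] w 0.094 t 20.0667
```

```bash
python3 -m creep '{"hand":[-1,-1,-1,-1,-1,1,1,1,1,1,1,1],"slide":[[0.02,0.001,-0.0015],[0.045,0.001,-0.0015],[0.07,0.001,-0.0015],[0.082,0.001,-0.0015],[0.082,0.001,-0.0015],[0.082,0.001,-0.0015],[0.082,0.001,-0.0015],[0.082,0.001,-0.0015],[0.082,0.001,-0.0015],[0.082,0.001,-0.0015],[0.082,0.001,-0.0015],[0.082,0.001,-0.0015]],"spin":[0,0,0,0,0,0,0,0,0,0,0,0]}' 60; python3 -m creep '{"hand":[1,1,1,1,1,1,1,1],"slide":[[0,0,0],[0,0,0],[0,0,0],[0,0,0],[0,0,0],[0,0,0],[0,0,0],[0,0,0]],"spin":[0,0,0,0,0,0,0,0]}' 60;python3 -c "
from h import *
go((.5405,-.386,.144),50)"
```

```text
time_s: 21.07
ee_pos: [0.5397, -0.3872, 0.1445]
eef_rot: [-0.052, 1.571, -0.75]
force: [-0.0, 0.2, 0.1]
grip_width: 0.0509
time_s: 21.73
ee_pos: [0.5398, -0.387, 0.1442]
eef_rot: [1.139, 1.571, 0.441]
force: [1.1, -0.8, -0.5]
grip_width: 0.0124
slide [ 0.0002  0.0013 -0.0001] spin -0.0036249986965088965 yaw 50.0 q6 -1.55 tcp [ 0.5398 -0.387   0.1442] f [ 1.1 -0.8 -0.5] w 0.0124 t 21.7333
```

```bash
python3 -m creep '{"hand":[1,1,1,1,1,1,1,1,1,1,1,1],"slide":[[-0.003,0,0],[-0.008,0,0],[-0.02,0,0],[-0.035,0,0],[-0.05,0,0],[-0.07,0,0],[-0.09,0,0],[-0.105,0,0],[-0.12,0,0],[-0.13,0,0],[-0.13,0,0],[-0.13,0,0]],"spin":[0,0,0,0,0,0,0,0,0,0,0,0]}' 60; python3 - <<'E'
from h import *
im=ctrl.camera('side'); crop(im,190,160,150,160,3.7,'pics/s12.png')
im=ctrl.camera('wrist'); cv2.imwrite('pics/w12.png',np.clip(im[:,:,::-1]*1.6,0,255).astype(np.uint8))
c=cal('wrist'); np.savez('pics/w12.npz',K=c[0],R=c[1],t=c[2])
go((.6198,-.0049,.274),50-147)
E
```

```text
time_s: 22.73
ee_pos: [0.5396, -0.3872, 0.2743]
eef_rot: [-0.07, 1.571, -0.768]
force: [-0.1, -0.4, -8.8]
grip_width: 0.0125
slide [-0.0007  0.3443 -0.1841] spin -33.01277518474643 yaw 49.99 q6 -1.55 tcp [ 0.5394 -0.387   0.273 ] f [-0.6  0.  -7.3] w 0.0121 t 22.8333
```

View pics/s12.png

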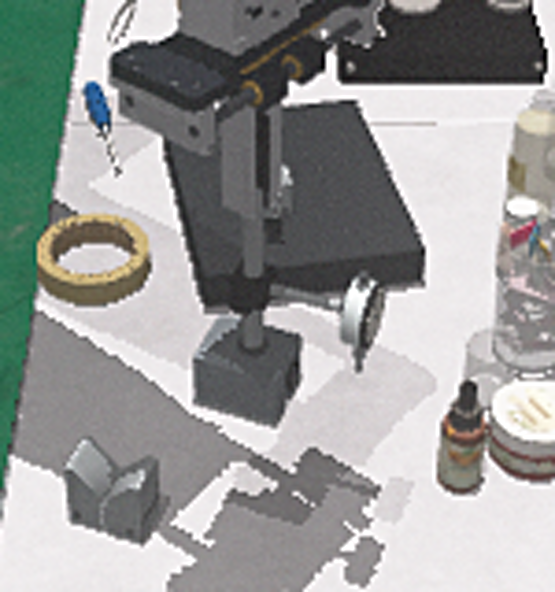

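View pics/w12.png

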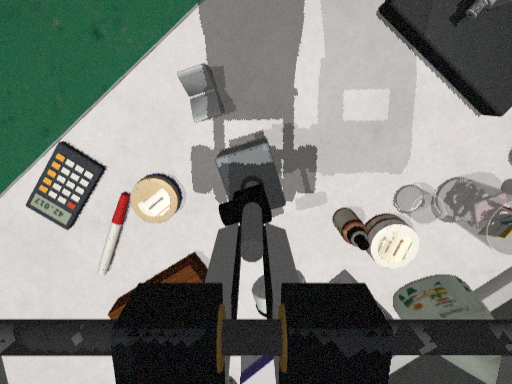

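```bash
python3 - <<'E'
from h import *
w=cv2.imread('pics/w12.png')[:,:,::-1]; w=np.clip(w*1.3,0,255).astype(np.uint8); crop(w,205,120,90,95,6.3,'pics/w12a.png')
E
```

```text
(no output)
```

View pics/w12a.png

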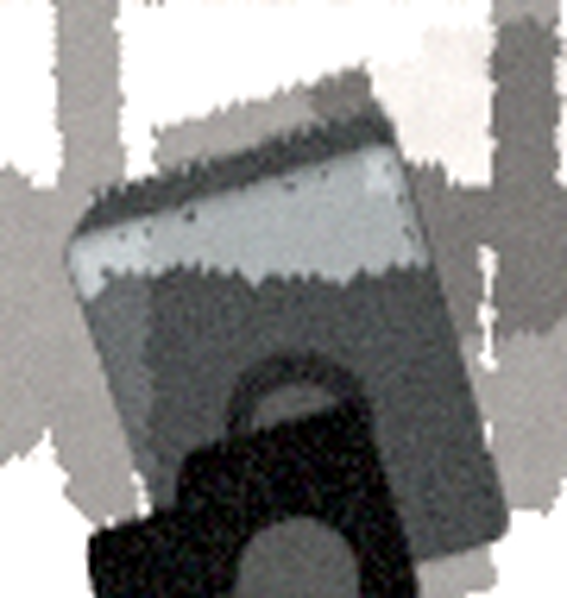

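```bash
python3 - <<'E'
from h import *
d=np.load('pics/w12.npz');c=(d['K'],d['R'],d['t']); e,R,o=tool()
z=e[2]-.099
def q(p,s=6.3,o=(205,120)): 
    u=(np.array(p)+.5)/s-.5+np.array(o); return ray('wrist',*u,z,c)
A,B,C,D=q((68,248)),q((400,145)),q((508,530)),q((145,490))
ang=lambda v:np.degrees(np.arctan2(v[1],v[0])).round(1)
print(np.linalg.norm(A-B),np.linalg.norm(B-C),ang(B-A),ang(C-B),ang(D-A))
x=B-C;x/=np.linalg.norm(x);m=(A+B)/2-.035*x;print(m, R.T@(m-e))
E
```

```text
0.04829609595528258 0.05803592747724253 67.3 -23.7 -24.1
[ 0.54116262 -0.38705178  0.1739548 ] [0.09899686 0.00108994 0.00162524]
```

```bash
python3 -m creep '{"hand":[1,1,1,1,1,1,1,1,1,1,1,1],"slide":[[0,0.005,-0.002],[0,0.015,-0.008],[0,0.03,-0.016],[0,0.046,-0.024],[0,0.062,-0.033],[0,0.078,-0.042],[0,0.094,-0.05],[0,0.11,-0.059],[0,0.126,-0.067],[0,0.142,-0.076],[0,0.158,-0.084],[0,0.172,-0.092]],"spin":[2,6,12,18,25,31,37,44,51,58,65,72]}' 60; python3 -c "
from h import *
go((.6198,-.0049,.273),-96.2)"
```

```text
time_s: 23.83
ee_pos: [0.5797, -0.195, 0.2732]
eef_rot: [-1.671, 1.569, 2.652]
force: [-0.5, 0.8, -8.1]
grip_width: 0.0129
slide [ 0.0003 -0.0352 -0.1911] spin 73.85806441097397 yaw -22.34 q6 0.005 tcp [ 0.5797 -0.195   0.2732] f [-0.5  0.8 -8.1] w 0.0129 t 23.8333
```

```bash
python3 -m creep '{"hand":[1,1,1,1,1,1,1,1,1,1,1,1],"slide":[[0,-0.003,-0.016],[0,-0.006,-0.032],[0,-0.009,-0.048],[0,-0.012,-0.065],[0,-0.015,-0.082],[0,-0.018,-0.099],[0,-0.021,-0.116],[0,-0.024,-0.132],[0,-0.027,-0.148],[0,-0.03,-0.164],[0,-0.033,-0.18],[0,-0.035,-0.19]],"spin":[7,13.5,20,26.5,33,39.5,46,52.5,59,65,70.5,74]}' 60;python3 -m creep '{"hand":[1,1,1,1,1],"slide":[[0,0,0],[0,0,0],[0,0,0],[0,0,0],[0,0,0]],"spin":[0,0,0,0,0]}' 60; python3 - <<'E'
from h import *
go((.6198,-.0049,.189),-96.2)
im=ctrl.camera('side'); crop(im,190,120,150,150,3.9,'pics/s13.png')
im=ctrl.camera('top'); crop(im,195,140,110,90,6,'pics/t13.png')
im=ctrl.camera('wrist'); cv2.imwrite('pics/w13.png',np.clip(im[:,:,::-1]*1.6,0,255).astype(np.uint8))
c=cal('wrist'); np.savez('pics/w13.npz',K=c[0],R=c[1],t=c[2])
go((.6198,-.0049,.189),-96.2)
E
```

```text
time_s: 24.83
ee_pos: [0.6184, -0.0054, 0.2731]
eef_rot: [-0.242, 1.569, 2.79]
force: [0.9, -0.7, -7.4]
grip_width: 0.0124
time_s: 25.25
ee_pos: [0.6184, -0.0077, 0.2742]
eef_rot: [0.611, 1.571, -2.635]
force: [0.5, 0.6, -7.5]
grip_width: 0.0123
slide [ 0.0852 -0.003  -0.0011] spin 0.1979177814342279 yaw -96.0 q6 1.604 tcp [ 0.6184 -0.0077  0.2742] f [ 0.5  0.6 -7.5] w 0.0123 t 25.25
slide [ 0.0852 -0.0026 -0.0011] spin 0.1874797344512018 yaw -96.01 q6 1.605 tcp [ 0.6185 -0.0074  0.2742] f [ 0.7 -0.1 -7. ] w 0.0124 t 25.4
```

View pics/s13.png

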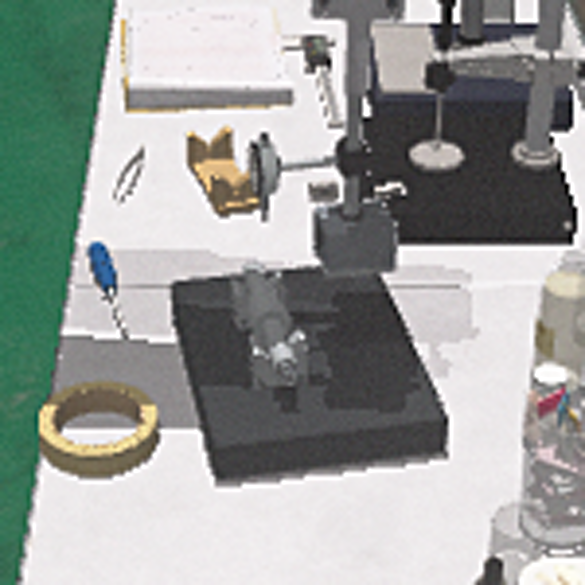

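View pics/w13.png

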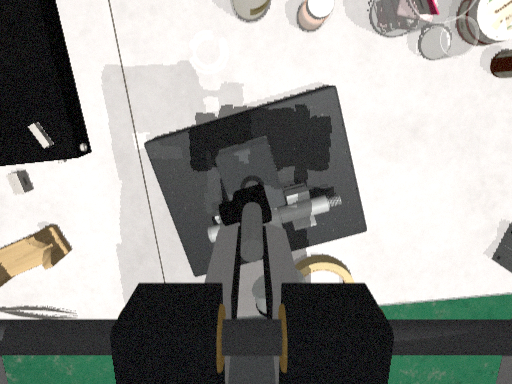

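View pics/t13.png

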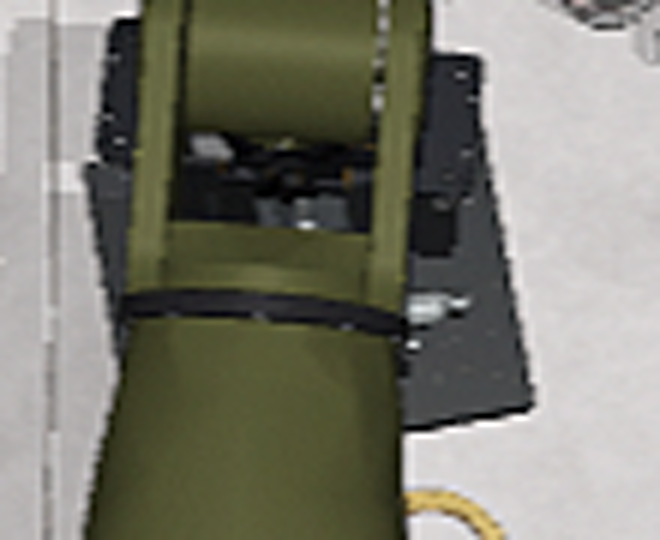

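```bash
python3 - <<'E'
from h import *
w=cv2.imread('pics/w13.png')[:,:,::-1]; w=np.clip(w*1.5,0,255).astype(np.uint8); crop(w,195,120,155,130,5,'pics/w13a.png')
E
```

```text
(no output)
```

View pics/w13a.png

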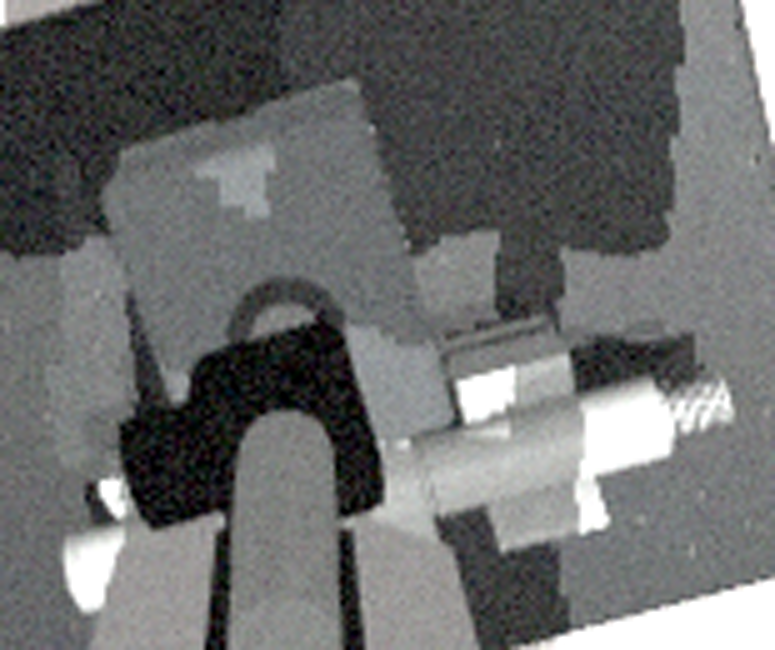

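```bash
python3 - <<'E'
from h import *
d=np.load('pics/w13.npz');c=(d['K'],d['R'],d['t']); e,R,o=tool()
def q(p,z,s=5,o=(195,120)): 
    u=(np.array(p)+.5)/s-.5+np.array(o); return ray('wrist',*u,z,c)
ang=lambda v:np.degrees(np.arctan2(v[1],v[0])).round(2)
z=e[2]-.099
B,C=q((370,120),z),q((455,410),z);A=q((108,190),z);print('base side',ang(B-C),np.linalg.norm(B-C),'rear',ang(A-B)-90,np.linalg.norm(A-B))
m=(A+B)/2-.035*(B-C)/np.linalg.norm(B-C);print('axis',m,R.T@(m-e))
p1=ray('wrist',148,143,.045,c);p2=ray('wrist',334,88,.045,c);print('plate rear',ang(p1-p2)-90,np.linalg.norm(p1-p2),p1,p2)
s1=q((664,416),.079);s2=q((85,572),.079);print('shaft',s1,s2,np.linalg.norm(s1-s2),ang(s2-s1)-90,(s1+s2)/2)
S=(s1+s2)/2; print('S in tool',R.T@(S-e))
a=np.radians(10.3);ux=np.array([np.cos(a),np.sin(a),0]);print('post target',S+.075*ux)
E
```

```text
base side 11.01 0.05532265530094353 rear 8.980000000000004 0.04745113861755031
axis [ 0.61625456 -0.00927429  0.17524169] [0.09900011 0.00212985 0.00197861]
plate rear 10.060000000000002 0.23776640135672172 [0.6515614  0.11943234 0.045     ] [ 0.69308135 -0.11468078  0.045     ]
shaft [ 0.56102483 -0.0936622   0.079     ] [0.53535288 0.05134944 0.079     ] 0.14726651031657348 10.040000000000006 [ 0.54818886 -0.02115638  0.079     ]
S in tool [0.19524519 0.02107555 0.06842057]
post target [ 0.62198024 -0.00774621  0.079     ]
```

```bash
python3 -m creep '{"hand":[1,1,1,1,1,1,1,1,1,1],"slide":[[0,-0.0016,-0.0021],[0.01,-0.0016,-0.0021],[0.025,-0.0016,-0.0021],[0.04,-0.0016,-0.0021],[0.055,-0.0016,-0.0021],[0.067,-0.0016,-0.0021],[0.075,-0.0016,-0.0021],[0.078,-0.0016,-0.0021],[0.078,-0.0016,-0.0021],[0.078,-0.0016,-0.0021]],"spin":[0,0,0,0,0,0,0,0,0,0]}' 60; python3 - <<'E'
from h import *
go((.6208,-.006,.1892),-96.2)
im=ctrl.camera('side'); crop(im,200,130,110,110,5.3,'pics/s14.png')
go((.6208,-.006,.1892),-96.2)
E
```

```text
time_s: 26.23
ee_pos: [0.621, -0.0056, 0.1969]
eef_rot: [-3.06, 1.57, -0.023]
force: [0.1, 0.1, -7.0]
grip_width: 0.0121
slide [0.0077 0.0004 0.0002] spin 0.19107105248475875 yaw -96.01 q6 1.608 tcp [ 0.621  -0.0056  0.1969] f [ 0.1  0.1 -7. ] w 0.0121 t 26.2333
slide [0.0079 0.0004 0.0003] spin 0.1893554788077978 yaw -96.01 q6 1.608 tcp [ 0.6212 -0.0056  0.1971] f [ 0.4  0.  -6.7] w 0.0123 t 26.2833
```

View pics/s14.png

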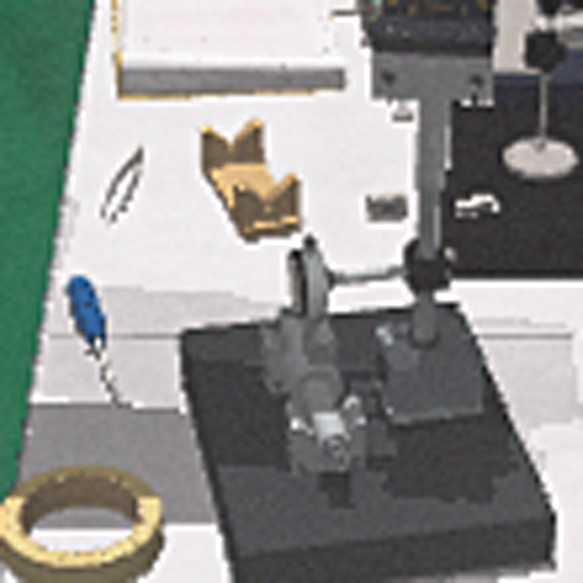

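```bash
python3 - <<'E'
from h import *
e,R,o=tool();a=np.radians(10.3);ux=np.array([np.cos(a),np.sin(a),0])
b=e[2]+.011-.155
D=np.array([e[0],e[1],b+.1055])-.075*ux; print('dial',D,proj('side',D),'top',proj('side',D+[0,0,.0225]))
for n,X in [('post/base rearish',np.array([e[0],e[1],b+.045])),('collar crown',np.array([.5475,-.018,.097])),('clamp',np.array([e[0],e[1],b+.1]))]: print(n,proj('side',X),(proj('side',X)-[200,130])*5.3)
print((proj('side',D)-[200,130])*5.3)
E
```

```text
dial [ 0.54735961 -0.01903804  0.15864   ] [258.41048839 180.7141025 ] top [258.44307675 174.87863374]
post/base rearish [279.88647234 193.5881125 ] [423.39830342 337.01699623]
collar crown [258.36145284 195.9805483 ] [309.31570004 349.69690597]
clamp [280.45299263 179.89837285] [426.40086095 264.4613761 ]
[309.57558846 268.78474327]
```

```bash
python3 -m creep '{"hand":[1,1,1,1,1],"slide":[[0.003,0,0],[0.005,0,0],[0.0065,0,0],[0.0065,0,0],[0.0065,0,0]],"spin":[0,0,0,0,0]}' 60; python3 -c "
from h import *
go((.6208,-.006,.1892),-96.2)"
```

```text
time_s: 26.7
ee_pos: [0.6208, -0.0056, 0.1898]
eef_rot: [0.735, 1.571, -2.512]
force: [0.3, 0.6, -7.2]
grip_width: 0.0124
slide [ 0.0006  0.0004 -0.0001] spin 0.1898452658662535 yaw -96.01 q6 1.608 tcp [ 0.6208 -0.0056  0.1898] f [ 0.3  0.6 -7.2] w 0.0124 t 26.7
```

```bash
python3 -m creep '{"hand":[1,1,1,1],"slide":[[0.0005,0,0],[0.001,0,0],[0.001,0,0],[0.001,0,0]],"spin":[0,0,0,0]}' 60; python3 -c "
from h import *
go((.6208,-.006,.1892),-96.2)"
```

```text
time_s: 27.03
ee_pos: [0.6209, -0.0056, 0.1893]
eef_rot: [3.127, 1.57, -0.119]
force: [-1.4, -0.4, -1.0]
grip_width: 0.0119
slide [0.0001 0.0004 0.0001] spin 0.19207551702822911 yaw -96.01 q6 1.608 tcp [ 0.6209 -0.0056  0.1893] f [-1.4 -0.4 -1. ] w 0.0119 t 27.0333
```

```bash
python3 -m creep '{"hand":[1,1,-1,-1,-1,-1,-1,-1,-1,-1,-1,-1],"slide":[[0.0004,0,0],[0.0004,0,0],[0.0004,0,0],[0.0004,0,0],[0.0004,0,0],[0.0004,0,0],[0.0004,0,0],[0.0004,0,0],[0.0004,0,0],[-0.015,0,0],[-0.035,0,0],[-0.06,0,0]],"spin":[0,0,0,0,0,0,0,0,0,0,0,0]}'; python3 - <<'E'
from h import *
go((.6208,-.006,.1892),-96.2)
im=ctrl.camera('side'); crop(im,200,130,110,110,5.3,'pics/s15.png')
im=ctrl.camera('wrist'); cv2.imwrite('pics/w15.png',np.clip(im[:,:,::-1]*1.6,0,255).astype(np.uint8))
E
```

```text
time_s: 28.03
ee_pos: [0.6203, -0.0056, 0.2483]
eef_rot: [0.03, 1.568, 3.067]
force: [-0.5, 0.5, 0.1]
grip_width: 0.0754
slide [ 0.0591  0.0004 -0.0007] spin 0.1921404270894982 yaw -96.01 q6 1.608 tcp [ 0.6203 -0.0056  0.2483] f [-0.5  0.5  0.1] w 0.0754 t 28.0333
```

View pics/s15.png

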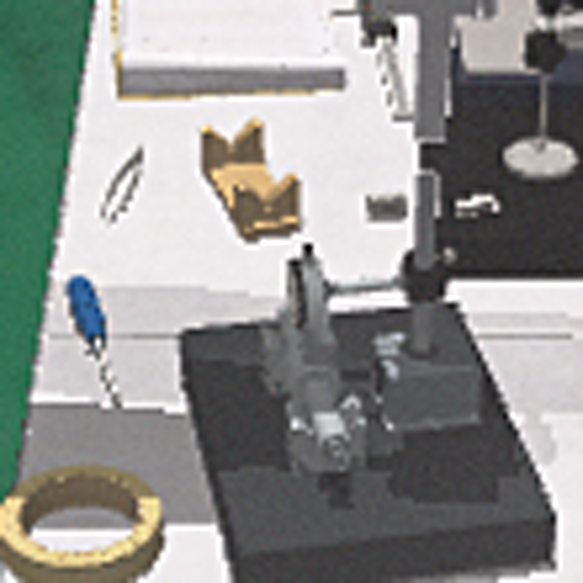

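View pics/w15.png

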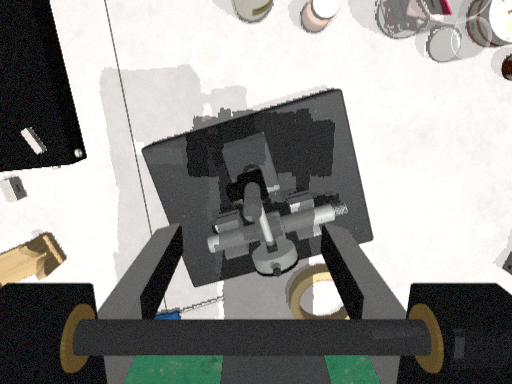

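```bash
python3 -m creep '{"hand":[-1,-1,-1,-1,-1,-1,-1,-1,-1,-1,-1,-1],"slide":[[-0.03,0,0],[-0.06,0,0],[-0.08,0.02,0],[-0.08,0.05,0],[-0.08,0.08,0],[-0.08,0.11,0],[-0.08,0.14,0],[-0.08,0.17,0],[-0.08,0.2,0],[-0.08,0.22,0],[-0.08,0.23,0],[-0.08,0.23,0]],"spin":[0,0,0,0,0,0,0,0,0,0,0,0]}';python3 -m creep '{"hand":[-1,-1,-1,-1],"slide":[[0,0,0],[0,0,0],[0,0,0],[0,0,0]],"spin":[0,0,0,0]}'; python3 - <<'E'
from h import *
im=ctrl.camera('side'); crop(im,200,130,110,110,5.3,'pics/s16.png')
im=ctrl.camera('top'); crop(im,195,145,110,80,7,'pics/t16.png'); cv2.imwrite('pics/t16f.png',im[:,:,::-1])
im=ctrl.camera('wrist'); cv2.imwrite('pics/w16.png',np.clip(im[:,:,::-1]*1.6,0,255).astype(np.uint8))
c=cal('wrist'); np.savez('pics/w16.npz',K=c[0],R=c[1],t=c[2])
E
```

```text
time_s: 29.13
ee_pos: [0.5963, -0.2359, 0.3278]
eef_rot: [-0.227, 1.57, 2.808]
force: [0.3, 0.1, 1.1]
grip_width: 0.0939
time_s: 29.47
ee_pos: [0.597, -0.2333, 0.3289]
eef_rot: [3.086, 1.57, -0.159]
force: [0.2, 0.2, 0.5]
grip_width: 0.0939
```

View pics/s16.png

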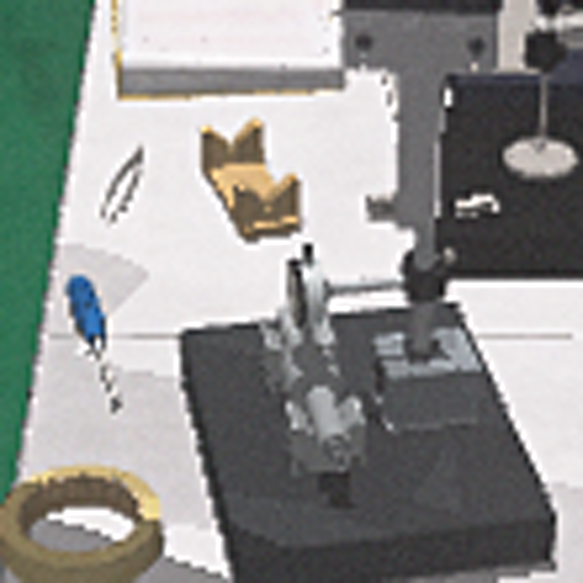

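View pics/t16.png

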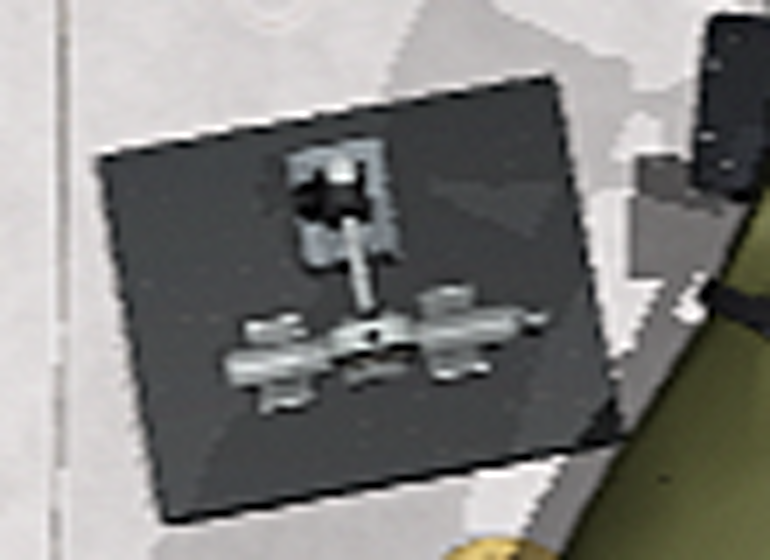

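View pics/w16.png

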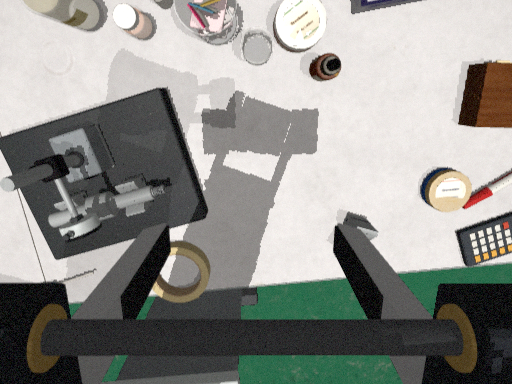

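```bash
python3 - <<'E'
from h import *
def q(p,z): 
    u=(np.array(p)+.5)/7-.5+np.array((195,145)); return ray('top',*u,z)
s1,s2=q((228,370),.082),q((520,323),.082);S=(s1+s2)/2
a=s1-s2;print('shaft',S,np.linalg.norm(a),np.degrees(np.arctan2(a[1],a[0]))-90)
d=q((372,330),.17);print('dial top',d)
p=q((342,168),.22);print('post top',p)
y=a/np.linalg.norm(a);x=np.array([y[1],-y[0],0])
for n,v in (('dial',d),('post',p)): print(n,'x',(v-S)@x,'y',(v-S)@y)
A=q((285,158),.09);B=q((382,138),.09);C=q((402,250),.09);D=q((308,268),.09)
ang=lambda v:np.degrees(np.arctan2(v[1],v[0]))
print(ang(B-C),ang(A-D),ang(A-B)-90, np.linalg.norm(A-B),np.linalg.norm(B-C))
m=(A+B+C+D)/4;print('base ctr rel',(m-S)@x,(m-S)@y)
E
```

```text
shaft [ 0.54630002 -0.02099697  0.082     ] 0.152603181176789 9.325731712595072
dial top [ 0.54631543 -0.02021676  0.17      ]
post top [ 0.618121   -0.00606096  0.22      ]
dial x 0.0001416397876793404 y 0.000767398933588644
post x 0.07329206194436057 y 0.003100229921005522
10.16574890658222 12.003470830715434 11.931267749636262 0.05114312294332269 0.059165683699441154
base ctr rel 0.07484370550538723 0.0035029548643240385
```

```bash
python3 - <<'E'
from h import *
print(np.abs(ctrl.get_obs()['joint_vel']).max(), ctrl.get_obs()['time_s']); print(ctrl.hand_in())
E
```

```text
0.00525620641150579 29.6167
the job is handed in; nothing more can be done
None
```

I set up the runout check and handed it in at 29.6 s of the 104 s allowed. Nothing was dropped, and the hand-in gives no verdict.

**What I did:**
- I stood the two small V-blocks on the plate with their notches in line along its long side.
- I laid the shaft in both, with its collar hanging between them.
- I turned the indicator about 146° and set it behind the shaft with its arm pointing forward over the collar. I then let go and moved the arm clear.

**What my last checks showed:**
- **V-blocks:** centres about 47 mm and 41 mm either side of the collar centre (27–63 mm needed).
- **Shaft:** about 31 mm in front of the plate's centre, and about 1° off the plate's long side. It looks level.
- **Indicator:** the top view puts the dial within about 1 mm of the collar's crest and mid-length. The post is about 73 mm behind the shaft (66–84 mm needed), and the base's angle matches the plate within about 2°.
- **Height:** the indicator came to rest at the bench pick-up height plus 45 mm, so its base is on the plate. The plunger should therefore be up about 3 mm.

**What did not agree or was not checked:**
- Views of the same point disagreed by 2–4 mm, so I averaged them for the final placing.
- The gripper read 32–33 mm on the 36 mm collar and about 12 mm on the 14 mm post. I put this down to soft pads; both grips held.
- I could not see the plunger's travel directly.
- I did not measure the tall V-block again at the end, but the arm did not go near it.

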